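# Re-fix the hanging sign of a topping station with a push rivet

### The job

The sign on the topping station hangs crooked: one of its two rivets is missing. Take the yellow push rivet from the rack, plug it into the open hole at the raised end of the sign's foot, then push its centre pin in until it is flush, so that the rivet holds the foot down. The plastic foot is thin, so do not force it, and leave the other rivets and everything else on the counter alone.

Things in the scene. Friction and masses are not known exactly. Their poses are not given: they have to be found in the camera images.
- rivet_yellow: yellow plastic push rivet, upright in one of the rack's three holes: flange 28 mm across, 5 mm thick; below it a split shank 10 mm across, 22.5 mm long, with a 6 mm tapered nose; above it the centre pin. Origin: centre of the flange's underside, z up along the rivet. 40 g. Driving the pin in spreads two legs sideways, 9 to 17 mm below the flange; then it no longer passes the holes.
- rivet_yellow_head (a point): centre of the top of the yellow rivet's pin head (round, 15 mm across, 4 mm thick, on a 9 mm neck). Pin up: 13 mm above the rivet's origin, 8 mm above the flange's top, with 4 mm of free neck under the head. Flush: 5 mm above the origin, level with the flange. The pin takes about 9 N to move at any depth and stays where it is left, so it can be held by its head, but plug the rivet in with less.
- sign_hole (a point): centre, on the top face, of the open 13 mm hole in the sign's foot; z is the foot's upward normal. The foot is a white plastic strip, 4 mm thick, 170 x 64 mm, on the station's far rim, held at its other end by a set yellow rivet 120 mm from this hole. This end is sprung up: about 3 N on the hole starts to move it, 5 to 7 N brings it down on its seat. More than 20 N cracks the foot.
- sign (a joint): tilt of the sign and its foot about the set rivet: 0.105 rad sprung up, less as the foot is pressed down; 0 to 0.07, by station, with the foot down on its metal seat. The seat's height is not measured and differs by station: 5 to 13 mm below the sprung-up foot at the open hole, so it has to be felt. The rivet's legs come out below the seat, and hold, only with the foot down on it.
- station: topping station, fixed: red box 220 mm deep (x), 320 mm wide (y), 104 mm high, three pans of sweets on the robot's side, a metal rim along the far side; origin centre of its underside. In its frame the sign's open hole is at x = 79, y = 70 mm. The seat below is a 4 mm metal tab; its 13 mm hole may be out of line with the sign's by up to 1.6 mm. Free room below: 80 mm.
- rack: grey rivet rack, fixed: a bar 150 mm long (x), 20 mm wide (y) and 30 mm high on a base 170 x 46 x 4 mm, with three 12 mm holes 45 mm apart along x; origin centre of its underside. The rivets' flanges lie on the bar and overhang it by 4 mm on both sides.
- rivet_blue: spare rivet in the rack, blue, same size; not wanted. Leave in its hole.
- rivet_white: spare rivet in the rack, white, same size; not wanted. Leave in its hole.
- cup_stack: stack of red cups, 92 mm across, 170 mm high; origin centre of underside. Leave alone.
- sauce_red: red sauce bottle, 62 mm across, 167 mm high; leave alone.
- sauce_yellow: yellow sauce bottle, 62 mm across, 167 mm high; leave alone.
- jar: amber jar, 72 mm across, 100 mm high; leave alone.
- scoop: steel spoon lying on the counter, 190 mm long; leave alone.
- screwdriver: screwdriver lying on the counter, 190 mm long; leave alone.

How it is judged:
By the outcome, as a careful person would: the job done as asked, in the order asked, and still so for the second after the job is handed in, with the robot touching nothing.
It also fails if it takes over 48 s, if anything falls off the work surface, if the arm or the gripper's body presses on something with over 40 N, if the wrist force passes 120 N, or if a joint passes its speed limit or range.

### The arm

A 6-joint arm with a two-finger parallel gripper is mounted at the origin on the work surface. World frame = base frame: x ahead of the robot, y to its left, z up, the work surface at z = 0. Lengths are in m, angles in rad, forces in N, time in s.
With the tool pointing down it reaches from about 0.4 to 0.825 m from the base axis. Payload 7 kg.
Tool frame: the origin (TCP) lies at the centre of the arm's flange, where the gripper is bolted on; the fingertips stand 178 mm ahead of it and the grasp point (between the pads) lies 159 mm ahead of it (arm.tip_reach is the distance from the TCP to the fingertips, in m); z points along the fingers, y is the direction in which the jaws open and shut (so a half turn about z gives the same grasp; the last joint's range is limited). The gripper opens to 88 mm and grips with 3 to 60 N. Pads are 19 mm wide; open, the fingers measure 130 mm over their backs; the gripper's body (78 mm by 193 mm) begins 47 mm behind the grasp point.
Start: joints at [1.537, 0.359, 0.012, 0, -1.224, -0.288], TCP at [0.213, 0.64, 0.405] pointing down, gripper open.
Joint ranges: [-3.07, 3.07], [-1.43, 2.12], [-1.02, 1.25], [-3.03, 1.67], [-3.05, -0], [-3.03, 3.03]. Speed limits (rad/s): [2.39, 2.39, 3.01, 3.14, 3.14, 3.14].

### API

Orientations are given as [roll, pitch, yaw] about the fixed x, y, z axes, in that order (R = Rz(yaw) Ry(pitch) Rx(roll)).
In Python, from station import arm gives the robot as it stands.
- The arm moves only by the shell command python3 -m inch 'ROWS' [OPENING] [FORCE]. ROWS is JSON, a list that holds one entry, the list of rows, each a list of 6 numbers: the shift along the world's x, y, z in units of 200 mm (1.0 is 200 mm), then the turn, a rotation vector about the world's x, y, z in units of 180 degrees (1.0 is 180 degrees). A call has 1 to 8 rows; each row is the pose to reach, as a shift and turn from the pose commanded when the call began, turning the shorter way round; what a row does not reach only later rows make up. A row lasts 1/8 s, in which the tool goes at most 62.5 mm and 10.7 degrees, less where a joint would pass 70% of its speed; a pose out of reach is approached as far as the arm can. A call with a number of a shift or a turn outside -1 to 1 is refused whole. A call with a gripper value outside its range is refused whole. OPENING is the finger opening in mm, from 0 to 87.6, set as the call begins (- or left out, the last holds). The fingers move at their own pace and stop on an object; FORCE is the grip in N (left out, the last holds). Time passes only in rows, so rows that repeat a pose let the fingers close. It gives the time, the measured TCP pose, the force and the opening at its end, in the units of the state.
- arm.get_state(): the state, without advancing time (a new reading comes with each control period).
- arm.grab_frame(name): name is "scene" or "top" or "wrist"; returns the picture (480x640x3 uint8, blue, green, red); there is no depth.
- arm.camera_params(name): a dict with "vertical_fov" (degrees; the focal length in pixels is half the picture's height over the tangent of half this angle, whatever the lens; pixels are square), "cx", "cy" (the principal point, pixels), "pose" (4x4, takes a point from camera to world coordinates). Camera axes: x right, y down, z forward; pixel columns grow to the right and rows downward; lengths in m; the calibration is good to about 2 mm. A picture is of the moment at which its call begins: read the wrist's pose just before it. camera_params takes no time and is no camera call; for the wrist camera it gives the pose at the moment of the call.
- arm.job_done(): hands the job in, once; it reports no verdict.
Trained networks look in the newest picture that a camera, given by its name, has taken for a name from the list of things; names that differ only in an ending like _2 or _b are one class to them, and where a whole thing is asked for, a point or a joint stands for the part that bears it (a point fixed in the world has none). Each returns a list of dicts, best first, with "score" (0 to 1); they miss things now and then, are a little off and sometimes report something else, mostly with a low value. They report only what shows in the picture. A call takes as long as a camera call.
- arm.search_frame(target, camera): "box" ([left, top, right, bottom] in pixels, round what is visible of it).
- arm.regions_of(target, camera): "region" (480x640 bool, what is visible of it) and "box" ([left, top, right, bottom] in pixels, round what is visible of it).
The state is a dict: "t": time; "q": joint angles; "qd": joint speeds; "joint_efforts": joint torques, N m; "eef_pos": TCP position; "ee_rot": TCP orientation; "force": force on the tool from outside, world axes, zero at the start; "moment": the same for the moment, N m; "width": finger opening in m.
Only numpy, scipy, OpenCV 4.12 (cv2) and the standard library are available. Lean on these libraries where they do the work, as an engineer would, in place of code of your own. Each camera call takes 0.05 s, during which the arm holds its last target.

## Working session

There is one attempt and no reset: what is moved stays moved. The work goes in short steps, Python scripts to look and compute and a shell command to move; the robot and the scene stay as the last step left them, time stands still between calls to the robot, and variables do not carry over. Pictures are saved under pics/ and viewed, and the job is handed in when it is done.

```bash
ls; mkdir -p pics
python3 - <<'E'
from station import arm
import cv2
s=arm.get_state();print(s)
for n in("scene","top","wrist"):
    cv2.imwrite(f"pics/a_{n}.png",arm.grab_frame(n))
    p=arm.camera_params(n);print(n,p)
E
```

```text
pics
{'t': 0.0, 'q': array([ 1.53710817e+00,  3.59373159e-01,  1.10458000e-02, -3.52834791e-04,
       -1.22409758e+00, -2.88074264e-01]), 'qd': array([ 0.00163093,  0.00141534, -0.0007857 , -0.00045578,  0.00066901,
        0.00244933]), 'joint_efforts': array([-9.23747939e-04, -5.82714558e+01,  2.93051273e+01,  6.99724853e+00,
        6.86983185e-03, -1.68769852e-04]), 'eef_pos': array([0.21341646, 0.64015993, 0.40372515]), 'ee_rot': array([ 3.13993691e+00, -1.44725448e-04, -3.21882466e-01]), 'force': array([-0.39152094,  0.12936353, -0.31895435]), 'moment': array([-0.0284045 , -0.00527696,  0.04272075]), 'width': 0.08740598232186184}
scene {'vertical_fov': 51.022897726173696, 'cx': 316.17587970225395, 'cy': 238.63626754797687, 'pose': array([[-0.66867199,  0.54640027, -0.50430597,  1.1983017 ],
       [ 0.74332882,  0.50803972, -0.43515273,  0.55402436],
       [ 0.01843989, -0.66583961, -0.745867  ,  1.02962015],
       [ 0.        ,  0.        ,  0.        ,  1.        ]])}
top {'vertical_fov': 44.865935496857425, 'cx': 316.8162352319271, 'cy': 245.68039405782326, 'pose': array([[ 0.02895452, -0.99222925,  0.12100726,  0.39148304],
       [-0.99904992, -0.03267098, -0.028842  ,  0.01268371],
       [ 0.03257131, -0.12005718, -0.99223252,  1.29817248],
       [ 0.        ,  0.        ,  0.        ,  1.        ]])}
wrist {'vertical_fov': 66.59267103486154, 'cx': 311.62498564338483, 'cy': 237.9170911299676, 'pose': array([[-3.14813714e-01, -9.09870330e-01, -2.70237504e-01,
         2.86653181e-01],
       [-9.49153389e-01,  3.01907789e-01,  8.92162035e-02,
         6.16536837e-01],
       [ 4.11630831e-04,  2.84583327e-01, -9.58651219e-01,
         3.82971410e-01],
       [ 0.00000000e+00,  0.00000000e+00,  0.00000000e+00,
         1.00000000e+00]])}
```

View pics/a_scene.png

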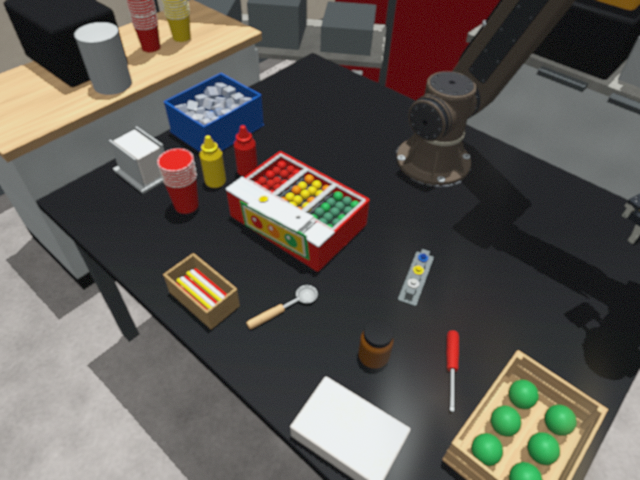

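View pics/a_top.png

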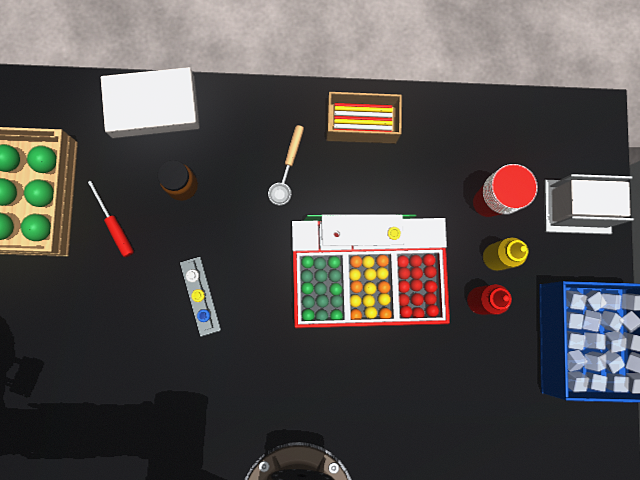

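View pics/a_wrist.png

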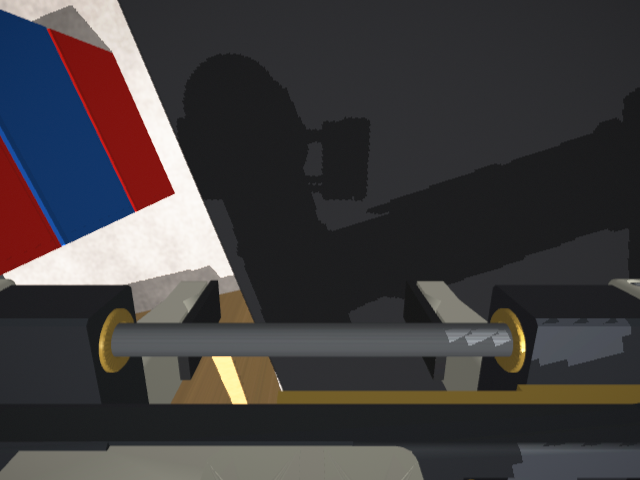

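Run:
```python
from station import arm
for c in("scene","top","wrist"):
  for n in("rivet_yellow","rivet_yellow_head","station","rack","sign"):
    try:
        for r in arm.search_frame(n,c)[:3]: print(c,n,[round(float(v),1) for v in r["box"]],round(r["score"],2))
    except Exception as e: print(c,n,e)
print(arm.get_state()['t'])
```

```text
scene rivet_yellow [411.8, 267.0, 423.3, 275.2] 0.55
scene station [225.5, 149.7, 364.9, 269.4] 0.66
scene rack [397.5, 247.5, 432.1, 305.8] 0.65
scene sign [241.6, 194.9, 310.8, 259.7] 0.81
top rivet_yellow [193.7, 288.5, 203.4, 301.2] 0.42
top rivet_yellow [292.5, 212.7, 448.7, 328.6] 0.33
top station [288.4, 212.7, 447.9, 325.2] 0.78
top rack [182.7, 258.0, 224.1, 334.7] 0.66
top rack [292.1, 212.5, 449.9, 328.7] 0.36
top sign [305.2, 213.9, 414.0, 244.6] 0.96
0.9
```

```bash
cat > h.py <<'E'
import numpy as np, cv2
from station import arm
def K(p):
    f=240/np.tan(np.radians(p["vertical_fov"]/2)); return f,p["cx"],p["cy"]
def ray(p,u,v):
    f,cx,cy=K(p); T=np.array(p["pose"]); d=T[:3,:3]@np.array([(u-cx)/f,(v-cy)/f,1]); return T[:3,3],d
def onz(p,u,v,z):
    o,d=ray(p,u,v); return o+d*(z-o[2])/d[2]
def proj(p,X):
    f,cx,cy=K(p);T=np.array(p["pose"]);c=T[:3,:3].T@(np.array(X)-T[:3,3]);return np.array([cx+f*c[0]/c[2],cy+f*c[1]/c[2]])
def tri(obs):
    A=np.zeros((3,3));b=np.zeros(3)
    for p,u,v in obs:
        o,d=ray(p,u,v);d=d/np.linalg.norm(d);M=np.eye(3)-np.outer(d,d);A+=M;b+=M@o
    return np.linalg.solve(A,b)
def crop(img,x0,y0,x1,y1,k,name):
    cv2.imwrite(name,cv2.resize(img[y0:y1,x0:x1],None,fx=k,fy=k,interpolation=cv2.INTER_CUBIC))
E
python3 - <<'E'
from h import *
t=cv2.imread('pics/a_top.png');s=cv2.imread('pics/a_scene.png')
a=cv2.resize(t[250:345,170:230],None,fx=6,fy=6,interpolation=cv2.INTER_CUBIC)
b=cv2.resize(s[240:310,390:440],None,fx=8,fy=8,interpolation=cv2.INTER_CUBIC)
b=np.vstack([b,np.zeros((a.shape[0]-b.shape[0],b.shape[1],3),np.uint8)]) if b.shape[0]<a.shape[0] else b
cv2.imwrite('pics/b_rack.png',np.hstack([a,b[:a.shape[0]]]))
a=cv2.resize(t[205:255,285:455],None,fx=4.5,fy=4.5,interpolation=cv2.INTER_CUBIC)
cv2.imwrite('pics/b_sign.png',a)
crop(s,220,145,375,270,5,'pics/b_signs.png')
P=arm.camera_params("top");Q=arm.camera_params("scene")
print(tri([(P,198.5,295),(Q,417.5,271)]))
for z in(.03,.034,.039,.043): print(onz(P,198.5,295,z),onz(Q,417.5,271,z))
E
```

```text
[0.42945136 0.23032627 0.02866175]
[0.43036204 0.22849959 0.03      ] [0.42934043 0.23223994 0.03      ]
[0.43023941 0.22781887 0.034     ] [0.43241745 0.23352756 0.034     ]
[0.43008612 0.22696798 0.039     ] [0.43626371 0.2351371  0.039     ]
[0.42996349 0.22628726 0.043     ] [0.43934073 0.23642472 0.043     ]
```

View pics/b_rack.png

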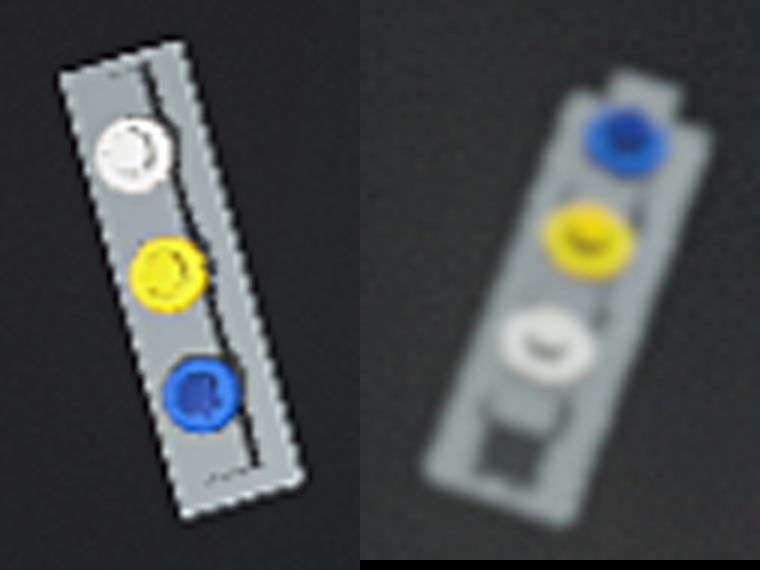

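View pics/b_sign.png

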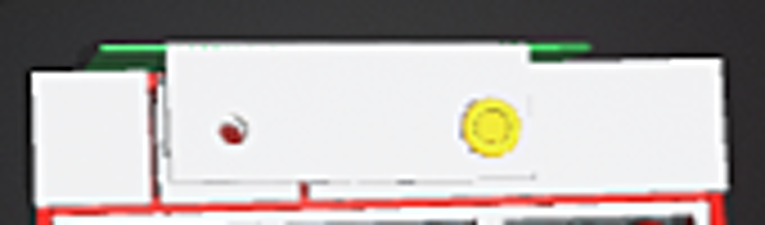

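View pics/b_signs.png

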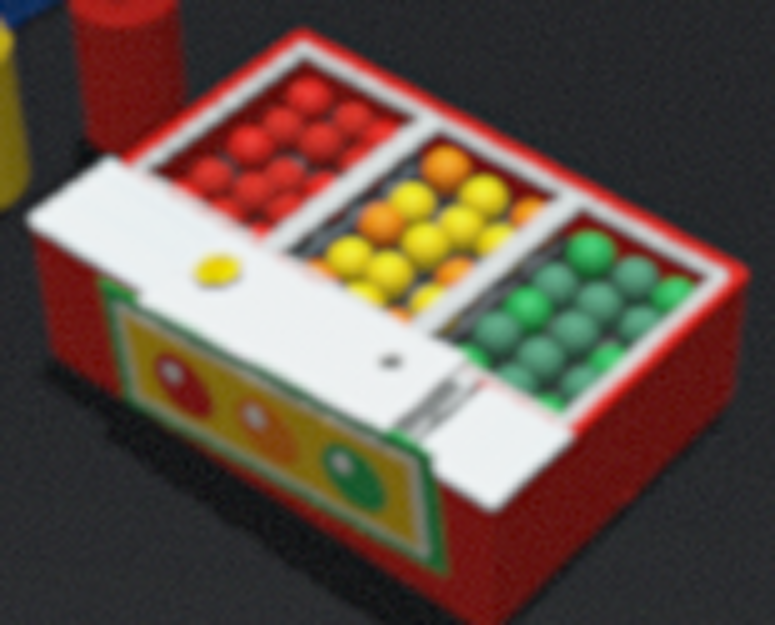

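```bash
python3 -m inch '[[[0.4,-1,-0.15,0,0,0.1],[0.4,-1,-0.15,0,0,0.1],[0.4,-1,-0.15,0,0,0.1],[0.4,-1,-0.15,0,0,0.1]]]' 60 20
python3 -m inch '[[[0.685,-1,-0.2,0,0,0.093],[0.685,-1,-0.2,0,0,0.093],[0.685,-1,-0.2,0,0,0.093],[0.685,-1,-0.2,0,0,0.093],[0.685,-1,-0.2,0,0,0.093],[0.685,-1,-0.2,0,0,0.093]]]'
python3 - <<'E'
from h import *
p=arm.camera_params("wrist");im=arm.grab_frame("wrist");cv2.imwrite("pics/c_wrist.png",im)
s=arm.get_state();print(s['t'],s['eef_pos'],s['ee_rot'],s['force'])
np.save('c_pose.npy',p,allow_pickle=True)
for n in("rivet_yellow","rivet_yellow_head"):
    for r in arm.search_frame(n,"wrist")[:2]: 
        u,v=(r['box'][0]+r['box'][2])/2,(r['box'][1]+r['box'][3])/2
        print(n,np.round(r['box'],1),r['score'],onz(p,u,v,.035))
E
```

```text
t: 1.4
eef_pos: [0.2941, 0.4374, 0.3747]
ee_rot: [3.142, 0.0, -0.009]
force: [-0.2, 0.6, 0.4]
width: 0.0608
t: 2.15
eef_pos: [0.4307, 0.2402, 0.3349]
ee_rot: [-3.141, -0.0, 0.283]
force: [-0.2, 0.1, -0.5]
width: 0.0604
2.2 [0.43044649 0.24079621 0.33498466] [-3.14119070e+00 -6.28532954e-04  2.84627771e-01] [ 0.64694641 -0.154356    0.07955272]
rivet_yellow [307.3 218.1 341.5 245.8] 0.8 [0.43312012 0.23115027 0.035     ]
rivet_yellow_head [312.1 229.  336.1 246.8] 0.73 [0.42834872 0.22995084 0.035     ]
```

View pics/c_wrist.png

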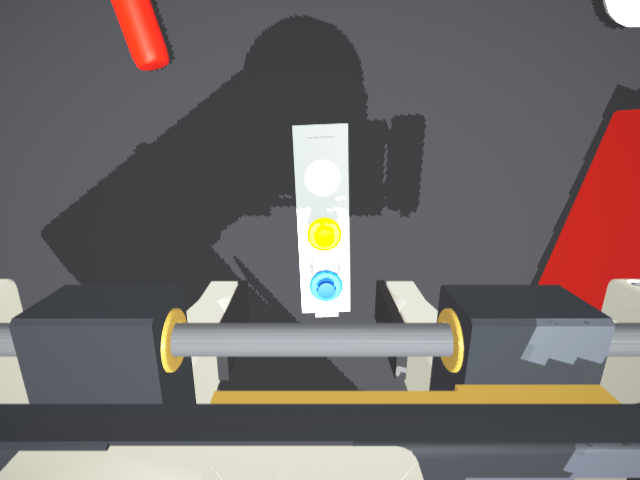

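Run:
```python
from h import *
im=cv2.imread('pics/c_wrist.png');p=np.load('c_pose.npy',allow_pickle=True).item()
crop(im,270,110,380,330,3,'pics/c_crop.png')
P=arm.camera_params("top");Q=arm.camera_params("scene")
def seg(im,x0,y0,x1,y1):
    h=cv2.cvtColor(im,cv2.COLOR_BGR2HSV)[y0:y1,x0:x1]
    m=((h[...,0]>20)&(h[...,0]<36)&(h[...,1]>130)&(h[...,2]>90)).astype(np.uint8)
    n,l,st,c=cv2.connectedComponentsWithStats(m);i=1+np.argmax(st[1:,4]);ct=cv2.findContours((l==i).astype(np.uint8),0,1)[0][0]
    return st[i]+np.array([x0,y0,0,0,0]),c[i]+[x0,y0],cv2.fitEllipse(ct)[0]+np.array([x0,y0]),cv2.fitEllipse(ct)[1]
w=seg(im,270,200,380,265);t=seg(cv2.imread('pics/a_top.png'),180,280,215,306);s=seg(cv2.imread('pics/a_scene.png'),400,255,435,285)
print(w,t,s,sep='\n')
for z in(.03,.035,.039): print(z,onz(p,*w[2],z),onz(P,*t[2],z),onz(Q,*s[2],z))
print(tri([(p,*w[2]),(P,*t[2]),(Q,*s[2])]))
```

```text
(array([308, 218,  33,  32, 644]), array([324.01863354, 233.14751553]), array([323.8747673 , 233.56789017]), (31.704391479492188, 32.5406494140625))
(array([191, 289,  14,  13, 132]), array([197.65151515, 295.18939394]), array([197.66827965, 295.2050333 ]), (12.031811714172363, 12.2965669631958))
(array([413, 266,  11,   9,  67]), array([417.88059701, 269.74626866]), array([417.9012394 , 269.75492191]), (7.612464427947998, 9.433587074279785))
0.03 [0.43041755 0.23060144 0.03      ] [0.42986677 0.23026234 0.03      ] [0.42530077 0.23070848 0.03      ]
0.035 [0.43172825 0.231163   0.035     ] [0.42971543 0.22940449 0.035     ] [0.42916724 0.23232567 0.035     ]
0.039 [0.43277682 0.23161226 0.039     ] [0.42959437 0.22871822 0.039     ] [0.43226042 0.23361943 0.039     ]
[0.42989584 0.23091375 0.03371645]
```

View pics/c_crop.png

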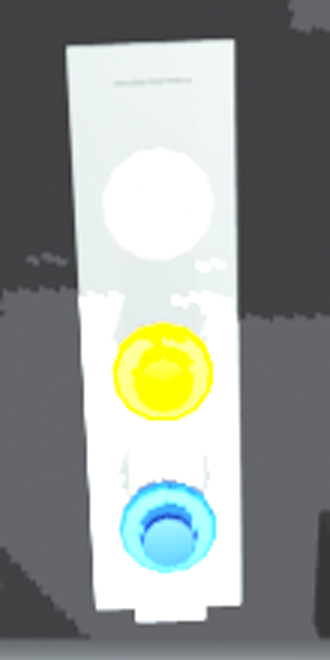

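```bash
python3 -m inch '[[[0.003,-0.049,-0.42,0,0,0],[0.003,-0.049,-0.42,0,0,0],[0.003,-0.049,-0.42,0,0,0],[0.003,-0.049,-0.42,0,0,0]]]'
cat >> h.py <<'E'
def seg(im,x0,y0,x1,y1):
    h=cv2.cvtColor(im,cv2.COLOR_BGR2HSV)[y0:y1,x0:x1]
    m=((h[...,0]>20)&(h[...,0]<36)&(h[...,1]>130)&(h[...,2]>90)).astype(np.uint8)
    n,l,st,c=cv2.connectedComponentsWithStats(m);i=1+np.argmax(st[1:,4]);ct=cv2.findContours((l==i).astype(np.uint8),0,1)[0][0]
    return st[i]+np.array([x0,y0,0,0,0]),c[i]+[x0,y0],cv2.fitEllipse(ct)[0]+np.array([x0,y0]),cv2.fitEllipse(ct)[1]
E
python3 - <<'E'
from h import *
p0=np.load('c_pose.npy',allow_pickle=True).item()
p=arm.camera_params("wrist");im=arm.grab_frame("wrist");cv2.imwrite("pics/d_wrist.png",im)
s=arm.get_state();print(s['t'],s['eef_pos'],s['ee_rot'],s['force'])
np.save('d_pose.npy',p,allow_pickle=True)
w=seg(im,250,200,400,330);print(w)
crop(im,240,180,400,400,3,'pics/d_crop.png')
print(tri([(p0,323.9,233.6),(p,*w[2])]))
for z in(.03,.035,.039):print(onz(p0,323.9,233.6,z),onz(p,*w[2],z))
E
```

```text
t: 2.8
eef_pos: [0.4313, 0.2318, 0.2518]
ee_rot: [-3.141, -0.002, 0.286]
force: [-1.1, 0.2, 0.5]
width: 0.0602
2.85 [0.4313909  0.2316688  0.25203615] [-3.14047524e+00 -2.17451770e-03  2.85884218e-01] [ 0.38216894  0.81288823 -0.26797431]
(array([ 292,  248,   47,   44, 1608]), array([314.6909204 , 269.83830846]), array([314.69722748, 269.83236694]), (43.20396041870117, 45.53786087036133))
[0.43074559 0.23063841 0.03131728]
[0.43039749 0.23057406 0.03      ] [0.43025486 0.23039802 0.03      ]
[0.43170855 0.23113611 0.035     ] [0.43212437 0.23099249 0.035     ]
[0.4327574  0.23158575 0.039     ] [0.43361998 0.23146806 0.039     ]
```

View pics/d_crop.png

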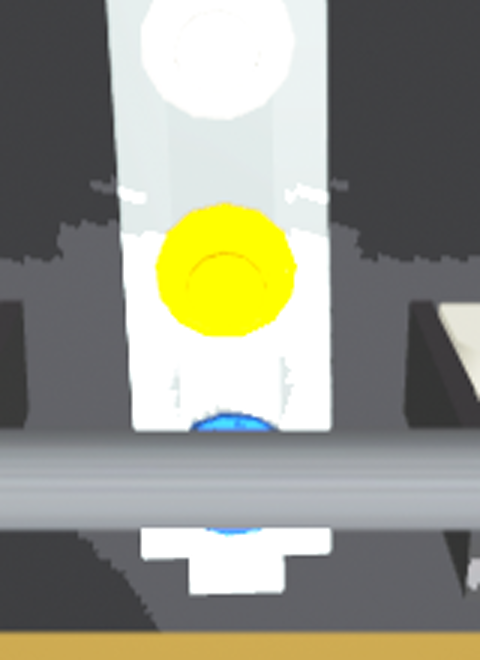

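```bash
python3 -m inch '[[[0,-0.003,-0.1,0,0,0],[0,-0.003,-0.213,0,0,0],[0,-0.003,-0.213,0,0,0],[0,-0.003,-0.213,0,0,0]]]' 40
python3 - <<'E'
from h import *
s=arm.get_state();print(s['t'],s['eef_pos'],s['ee_rot'],s['force'])
im=arm.grab_frame("wrist");crop(im,200,150,440,400,3,'pics/e_crop.png')
E
```

```text
t: 3.35
eef_pos: [0.4315, 0.2305, 0.2093]
ee_rot: [-3.141, -0.002, 0.285]
force: [-0.2, 0.2, 0.5]
width: 0.0399
3.35 [0.43150084 0.2305308  0.20934841] [-3.14074454e+00 -1.66543064e-03  2.85078039e-01] [-0.15989842  0.1600208   0.50305658]
```

View pics/e_crop.png

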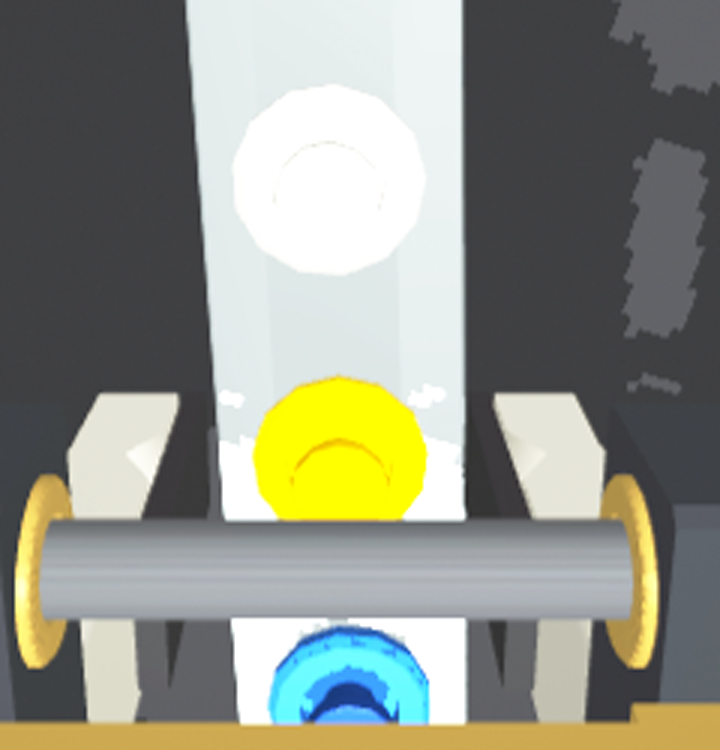

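```bash
python3 - <<'E'
from h import *
p=arm.camera_params("wrist");s=arm.get_state();e=s['eef_pos']
print(proj(p,[e[0],e[1],.035]))
im=arm.grab_frame("wrist");w=seg(im,270,200,360,324);print(w)
x0=w[0][0];print("top row",w[0][1])
for dx in(-.003,0,.003): print(dx,proj(p,[e[0]+.014*.96+dx*.96,e[1]+.014*.28+dx*.28,.035]))
E
python3 -m inch '[[[0,0,0,0,0,0],[0,0,0,0,0,0],[0,0,0,0,0,0]]]' 20 30
```

```text
[313.45025765 304.63075982]
(array([ 284,  276,   58,   48, 2280]), array([312.80219298, 300.90350877]), array([312.79610825, 300.88576508]), (48.82509994506836, 58.145137786865234))
top row 276
-0.003 [313.55191347 282.66001071]
0 [313.58030137 276.52456832]
0.003 [313.60898197 270.3258646 ]
t: 3.82
eef_pos: [0.4312, 0.2301, 0.2085]
ee_rot: [-3.141, -0.001, 0.285]
force: [-1.5, -0.5, 6.2]
width: 0.0262
```

```bash
python3 -m inch '[[[0,0,0,0,0,0],[0,0,0,0,0,0]]]'
python3 - <<'E'
from h import *
s=arm.get_state();print(s['t'],s['eef_pos'],s['force'],s['moment'],s['width'])
im=arm.grab_frame("wrist");crop(im,200,150,440,400,3,'pics/f_crop.png')
E
```

```text
t: 4.08
eef_pos: [0.4312, 0.2301, 0.2085]
ee_rot: [-3.141, -0.001, 0.285]
force: [-1.5, -0.7, 7.0]
width: 0.026
4.075 [0.43122258 0.23008653 0.20847278] [-1.54544359 -0.69173959  6.97679629] [-0.12616217  0.53088431 -0.02455317] 0.02599575060706864
```

View pics/f_crop.png

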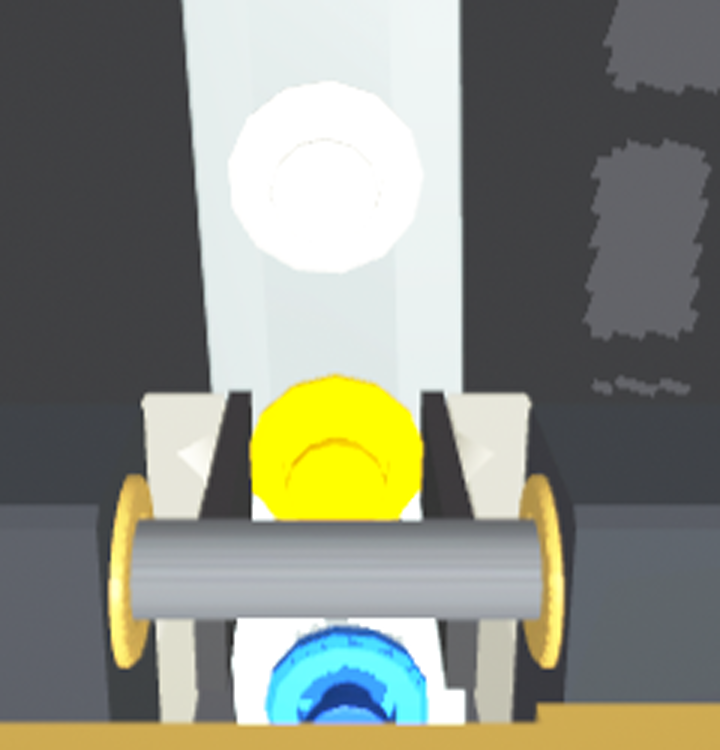

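```bash
python3 -m inch '[[[0,0,0.005,0,0,0],[0,0,0.01,0,0,0],[0,0,0.015,0,0,0],[0,0,0.015,0,0,0]]]'
python3 - <<'E'
from h import *
s=arm.get_state();print(s['t'],s['eef_pos'],s['force'],s['moment'],s['width'])
E
```

```text
t: 4.62
eef_pos: [0.4311, 0.2299, 0.2111]
ee_rot: [-3.142, 0.0, 0.285]
force: [0.2, -0.3, 0.8]
width: 0.026
4.625 [0.43108482 0.22990872 0.21106891] [ 0.21232433 -0.25268774  0.80478546] [-0.0789878  -0.02371185 -0.01038033] 0.02603091059385403
```

```bash
python3 -m inch '[[[0,0,0.1,0,0,0],[0,0,0.22,0,0,0],[0,0,0.22,0,0,0],[0,0,0.22,0,0,0]]]'
python3 - <<'E'
from h import *
s=arm.get_state();print(s['t'],s['eef_pos'],s['force'],s['moment'],s['width'])
im=arm.grab_frame("wrist");crop(im,200,150,440,400,3,'pics/g_crop.png')
im=arm.grab_frame("scene");crop(im,360,200,460,320,5,'pics/g_sc.png')
E
```

```text
t: 5.12
eef_pos: [0.4309, 0.2297, 0.2547]
ee_rot: [-3.142, 0.0, 0.284]
force: [0.5, 0.3, -0.5]
width: 0.026
5.125 [0.43085109 0.22971015 0.25468747] [ 0.50958442  0.26673232 -0.45457551] [-0.07844956 -0.06671941  0.00653743] 0.026005828095226512
```

View pics/g_crop.png

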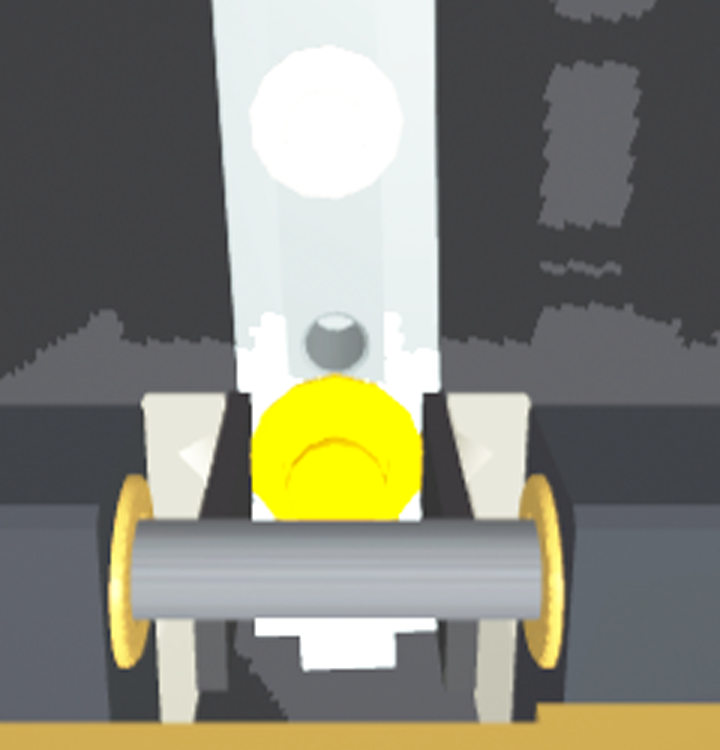

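View pics/g_sc.png

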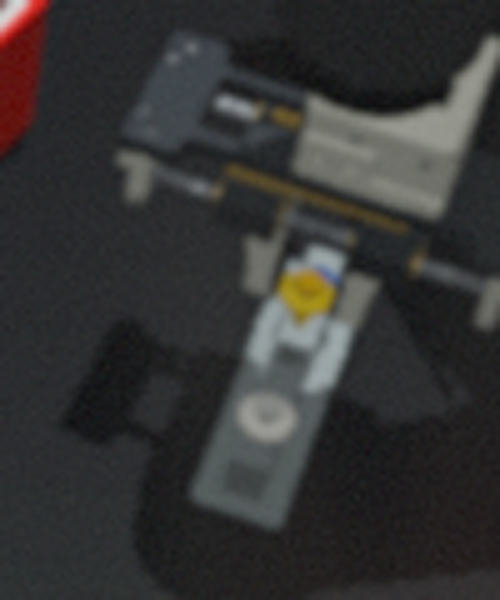

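Run:
```python
from h import *
P=arm.camera_params("top");Q=arm.camera_params("scene")
h=tri([(P,336.6,233.9),(Q,298.2,217.2)]);s=tri([(P,394.1,233.2),(Q,263.4,199)]);print(h,s,np.linalg.norm(h-s))
for z in(.104,.115,.12,.125):print(z,onz(P,336.6,233.9,z),onz(Q,298.2,217.2,z))
d=(h-s)[:2];print(np.degrees(np.arctan2(d[1],d[0])))
```

```text
[ 0.56013891 -0.06033315  0.11876997] [ 0.56692215 -0.18030661  0.10858244] 0.12059614065037194
0.104 [ 0.5631154  -0.06241839  0.104     ] [ 0.549087   -0.06900195  0.104     ]
0.115 [ 0.56153442 -0.06172659  0.115     ] [ 0.55680222 -0.06159795  0.115     ]
0.12 [ 0.5608158  -0.06141214  0.12      ] [ 0.56030914 -0.0582325   0.12      ]
0.125 [ 0.56009717 -0.06109769  0.125     ] [ 0.56381606 -0.05486704  0.125     ]
93.23603011710904
```

```bash
python3 -m inch '[[[0.05,-0.1,0.3,0,0,-0.05],[0.2,-0.3,0.55,0,0,-0.11],[0.3,-0.5,0.6,0,0,-0.16],[0.32,-0.75,0.627,0,0,-0.22],[0.32,-0.75,0.627,0,0,-0.28]]]'
python3 -m inch '[[[0.1,-0.2,0,0,0,-0.06],[0.2,-0.4,0,0,0,-0.12],[0.3276,-0.7,0,0,0,-0.18],[0.3276,-0.7,0,0,0,-0.24],[0.3276,-0.7,0,0,0,-0.294],[0.3276,-0.7,0,0,0,-0.294],[0.3276,-0.7,0,0,0,-0.294]]]'
python3 - <<'E'
from h import *
p=arm.camera_params("wrist");im=arm.grab_frame("wrist");cv2.imwrite("pics/i_wrist.png",im)
s=arm.get_state();print(s['t'],s['eef_pos'],s['ee_rot'],s['force'],s['width'],s['q'])
np.save('i_pose.npy',p,allow_pickle=True)
E
```

```text
t: 5.85
eef_pos: [0.4951, 0.0772, 0.3801]
ee_rot: [3.141, 0.0, -0.603]
force: [-0.1, 0.5, -0.9]
width: 0.0261
t: 6.72
eef_pos: [0.5606, -0.0599, 0.38]
ee_rot: [3.141, -0.0, -1.513]
force: [-0.1, 0.2, 0.4]
width: 0.0257
6.775 [ 0.56058548 -0.0598295   0.38015214] [ 3.14105099e+00 -6.42190521e-05 -1.51317574e+00] [ 0.53519023  0.11372232 -0.83704362] 0.026041422753736023 [ 2.40802665e-01  1.94718383e-01 -2.72798681e-01 -3.97841051e-05
 -1.10382356e+00 -1.83164177e-01]
```

View pics/i_wrist.png

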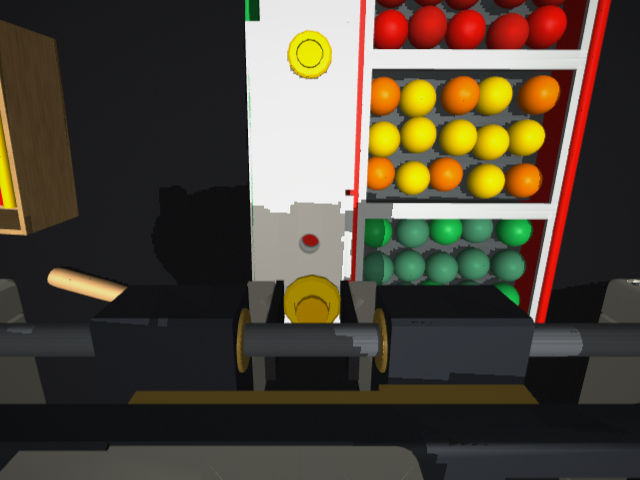

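Run:
```python
from h import *
im=cv2.imread('pics/i_wrist.png');p=np.load('i_pose.npy',allow_pickle=True).item()
crop(im,260,200,380,330,6,'pics/i_crop.png')
w=seg(im,270,265,350,324);print(w)
s=arm.get_state()['eef_pos'];print(proj(p,[s[0],s[1],s[2]-.178+.0045]))
for z in(.115,.12): print(onz(p,310.5,242.5,z),onz(p,309.5,54,.108))
```

```text
(array([ 284,  275,   56,   48, 2275]), array([311.6043956 , 300.31648352]), array([311.66838455, 300.32946777]), (49.05533218383789, 58.03139877319336))
[311.44131869 302.70721742]
[ 0.56129723 -0.06018206  0.115     ] [ 0.5690553  -0.18080593  0.108     ]
[ 0.56137498 -0.06173886  0.12      ] [ 0.5690553  -0.18080593  0.108     ]
```

View pics/i_crop.png

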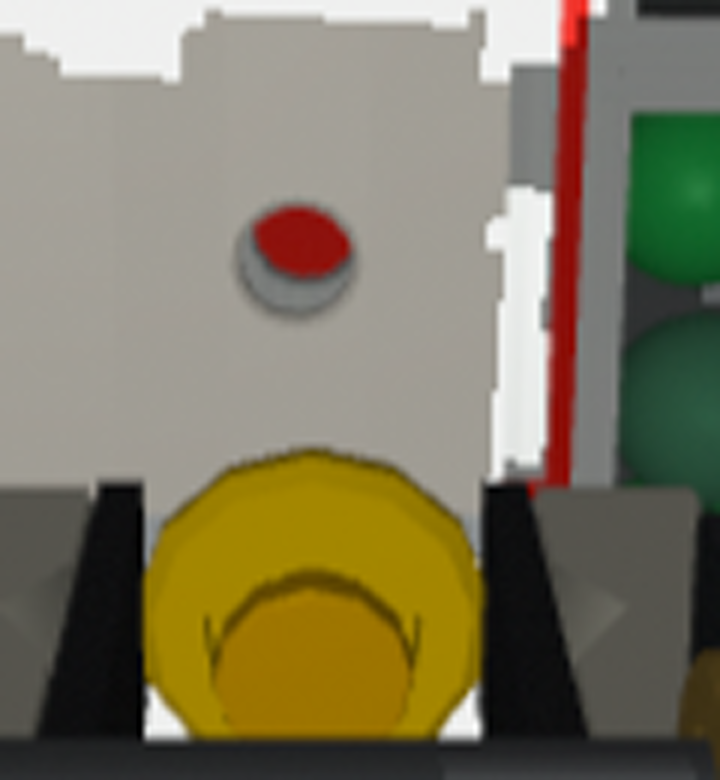

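Run:
```python
from h import *
p=np.load('i_pose.npy',allow_pickle=True).item()
s=arm.get_state()['eef_pos']
for z in(.115,.1185,.122): print(z,onz(p,309.3,243.3,z))
print(s, 'rivet est',onz(p,311.66,300.33,s[2]-.178+.0045),onz(p,312.0,275.3,s[2]-.178+.0045))
```

```text
0.115 [ 0.56210102 -0.05954653  0.115     ]
0.1185 [ 0.56214392 -0.0606454   0.1185    ]
0.122 [ 0.56218681 -0.06174428  0.122     ]
[ 0.56058548 -0.0598295   0.38015214] rivet est [ 0.56055698 -0.06103385  0.20665214] [ 0.56114289 -0.07336968  0.20665214]
```

```bash
python3 -m inch '[[[0.0055,-0.004,-0.1,0,0,0],[0.0055,-0.004,-0.15,0,0,0],[0.0055,-0.004,-0.15,0,0,0]]]'
python3 - <<'E'
from h import *
p0=np.load('i_pose.npy',allow_pickle=True).item()
p=arm.camera_params("wrist");im=arm.grab_frame("wrist");cv2.imwrite("pics/j_wrist.png",im)
s=arm.get_state();print(s['t'],s['eef_pos'],s['ee_rot'],s['force'])
np.save('j_pose.npy',p,allow_pickle=True)
crop(im,260,200,380,330,6,'pics/j_crop.png')
E
```

```text
t: 7.15
eef_pos: [0.5615, -0.0607, 0.3498]
ee_rot: [3.14, -0.0, -1.516]
force: [1.3, -0.3, 0.5]
width: 0.0257
7.2 [ 0.56178778 -0.06073854  0.35050553] [ 3.14117752e+00 -3.21790621e-04 -1.51564117e+00] [-0.12103738  0.54634346 -0.54637897]
```

View pics/j_crop.png

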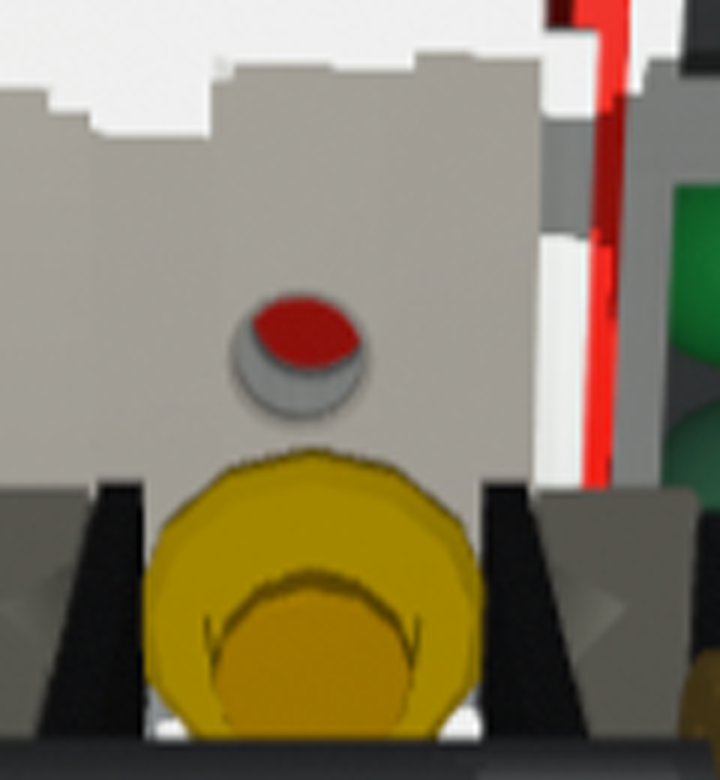

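Run:
```python
from h import *
p0=np.load('i_pose.npy',allow_pickle=True).item();p=np.load('j_pose.npy',allow_pickle=True).item()
s=arm.get_state()['eef_pos'];print(s)
print(tri([(p0,309.3,243.3),(p,310.0,259.3)]))
for z in(.115,.1185,.122): print(z,onz(p0,309.3,243.3,z),onz(p,310.0,259.3,z))
zf=s[2]-.178+.0045
print('rivet',onz(p,312.2,275.2,zf)+[0,.014,0], zf)
```

```text
[ 0.56178778 -0.06073854  0.35050553]
[ 0.56212188 -0.05957713  0.11510386]
0.115 [ 0.56210102 -0.05954653  0.115     ] [ 0.56213969 -0.05953748  0.115     ]
0.1185 [ 0.56214392 -0.0606454   0.1185    ] [ 0.56219896 -0.06080546  0.1185    ]
0.122 [ 0.56218681 -0.06174428  0.122     ] [ 0.56225823 -0.06207345  0.122     ]
rivet [ 0.56178816 -0.06052019  0.17700553] 0.17700552818989457
```

```bash
python3 -m inch '[[[0,0.0015,-0.06,0,0,0],[0,0.0015,-0.12,0,0,0],[0,0.0015,-0.135,0,0,0],[0,0.0015,-0.15,0,0,0],[0,0.0015,-0.15,0,0,0]]]'
python3 -m inch '[[[0,0,-0.01,0,0,0],[0,0,-0.02,0,0,0],[0,0,-0.02,0,0,0]]]'
```

```text
t: 7.82
eef_pos: [0.5618, -0.0606, 0.3204]
ee_rot: [3.141, -0.0, -1.517]
force: [0.5, 0.4, -0.3]
width: 0.0262
t: 8.2
eef_pos: [0.5619, -0.0606, 0.3167]
ee_rot: [-3.141, -0.0, -1.517]
force: [0.2, 0.1, 0.8]
width: 0.026
```

```bash
python3 -m inch '[[[0,0,-0.01,0,0,0],[0,0,-0.02,0,0,0],[0,0,-0.02,0,0,0]]]'
python3 - <<'E'
from h import *
im=arm.grab_frame("wrist");crop(im,240,200,400,330,5,'pics/k_crop.png')
E
```

```text
t: 8.57
eef_pos: [0.5618, -0.0606, 0.3125]
ee_rot: [-3.141, 0.0, -1.517]
force: [-0.1, -0.1, 2.6]
width: 0.0259
```

View pics/k_crop.png

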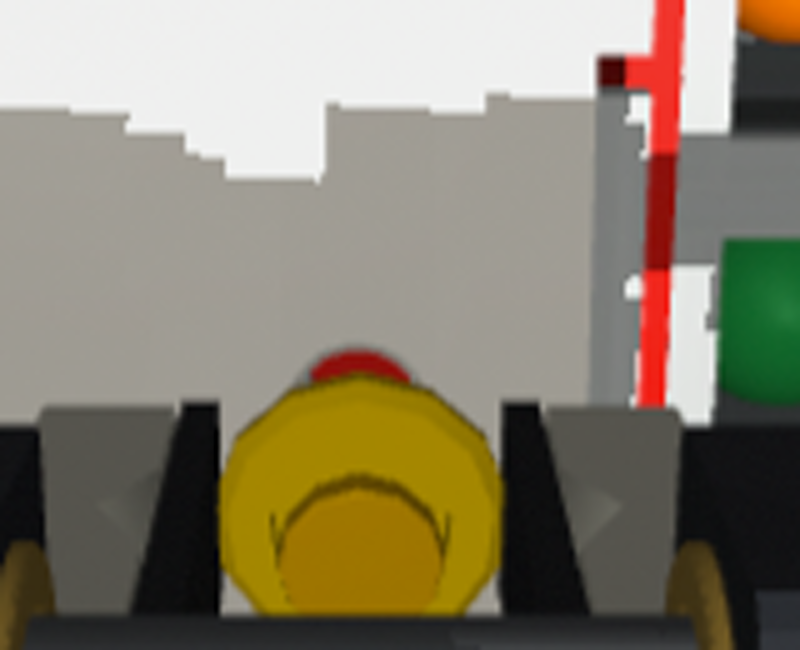

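Run:
```python
from h import *
p=arm.camera_params("wrist");s=arm.get_state();print(s['eef_pos'],s['force'],s['moment'])
for z in(.113,.115,.117,.1185): print(z,onz(p,240+358/5,200+348/5,z)+[0,.0065,0])
print(s['t'])
```

```text
[ 0.56184429 -0.0605527   0.31252946] [-0.19631306  0.09793199  2.8237018 ] [ 0.10187227 -0.09568167  0.00595704]
0.113 [ 0.56232871 -0.05987368  0.113     ]
0.115 [ 0.56237058 -0.06066264  0.115     ]
0.117 [ 0.56241246 -0.0614516   0.117     ]
0.1185 [ 0.56244386 -0.06204332  0.1185    ]
8.625
```

```bash
python3 -m inch '[[[0,0,-0.005,0,0,0],[0,0,-0.005,0,0,0]]]'
```

```text
t: 8.88
eef_pos: [0.5618, -0.0605, 0.3115]
ee_rot: [-3.141, 0.0, -1.517]
force: [0.4, -0.3, 2.1]
width: 0.0257
```

```bash
python3 -m inch '[[[0,0,-0.005,0,0,0],[0,0,-0.01,0,0,0],[0,0,-0.01,0,0,0]]]'
python3 - <<'E'
from h import *
s=arm.get_state();print(s['eef_pos'],s['force'],s['moment'])
im=arm.grab_frame("wrist");crop(im,240,200,400,330,5,'pics/l_crop.png')
im=arm.grab_frame("scene");crop(im,220,110,380,240,5,'pics/l_sc.png')
E
```

```text
t: 9.25
eef_pos: [0.5618, -0.0605, 0.3094]
ee_rot: [-3.141, 0.0, -1.517]
force: [0.2, -0.7, 4.1]
width: 0.0262
[ 0.56180841 -0.06054781  0.30944804] [ 0.18333728 -0.74685515  4.09567752] [ 0.19409097 -0.18601837 -0.00418094]
```

View pics/l_crop.png

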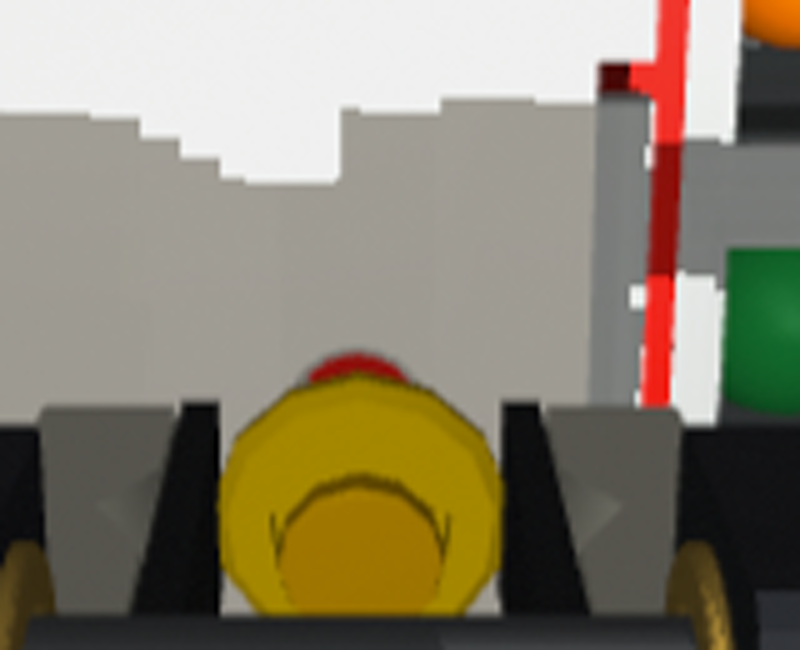

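View pics/l_sc.png

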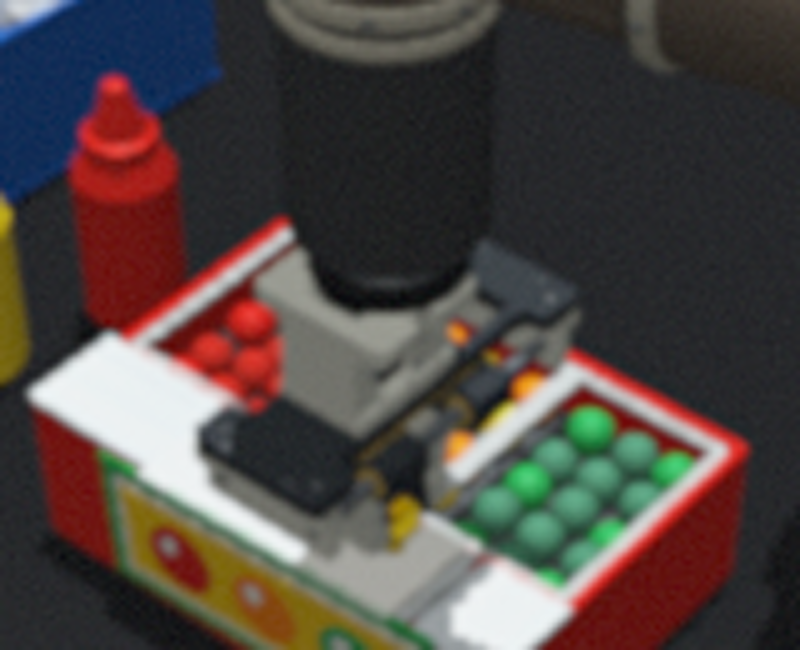

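```bash
python3 -m inch '[[[0,0,0.02,0,0,0],[0.002,0.005,0.03,0,0,0],[0.002,0.005,0.03,0,0,0]]]'
python3 - <<'E'
from h import *
s=arm.get_state();print(s['eef_pos'],s['force'],s['moment'])
E
python3 -m inch '[[[0,0,-0.01,0,0,0],[0,0,-0.02,0,0,0],[0,0,-0.02,0,0,0]]]'
python3 - <<'E'
from h import *
s=arm.get_state();print(s['eef_pos'],s['force'],s['moment'])
E
```

```text
t: 9.72
eef_pos: [0.5619, -0.0597, 0.3155]
ee_rot: [3.141, -0.0, -1.517]
force: [-0.5, -1.7, 1.7]
width: 0.0262
[ 0.56187986 -0.05974287  0.31551399] [-0.49282254 -1.73567542  1.7097336 ] [-0.59390517 -0.04979704  0.02705581]
t: 10.1
eef_pos: [0.562, -0.0596, 0.3112]
ee_rot: [3.141, -0.0, -1.517]
force: [-1.5, -1.1, 2.7]
width: 0.0263
[ 0.56199538 -0.05960953  0.31118173] [-1.5361295  -1.11080886  2.7078149 ] [-4.64059395e-01  3.70578876e-01 -4.02688118e-04]
```

Run:
```python
from h import *
import copy
p=arm.camera_params("wrist");s=arm.get_state();e=s['eef_pos']
def at(tcp,X):
    q=copy.deepcopy(p);T=np.array(q["pose"]).copy();T[:3,3]+=np.array(tcp)-e;q["pose"]=T;return proj(q,X)
for z in(.113,.117,.12):
  for X in([.5621,-.067,z],[.53,-.09,z]):
    print(X,at([.56184,-.06055,.31253],X),at([.5618,-.06055,.30945],X))
im=arm.grab_frame("wrist");crop(im,240,200,400,330,5,'pics/m_crop.png')
s=arm.get_state();print(s['t'],s['eef_pos'],s['force'],s['moment'])
```

```text
[0.5621, -0.067, 0.113] [311.71043908 268.57020023] [311.63391464 270.75569194]
[0.53, -0.09, 0.113] [377.52914144 229.49027481] [378.51721618 231.11477706]
[0.5621, -0.067, 0.117] [311.71180137 271.42712138] [311.63370716 273.70383088]
[0.53, -0.09, 0.117] [378.92288773 231.61589512] [379.95529378 233.31053605]
[0.5621, -0.067, 0.12] [311.71286026 273.64776777] [311.63354579 275.99668864]
[0.53, -0.09, 0.12] [380.00751841 233.27007926] [381.0751066  235.02034577]
10.15 [ 0.56198392 -0.05965091  0.31126151] [-1.21487572 -1.30428268  2.24495088] [-0.47451294  0.38992609  0.0220775 ]
```

View pics/m_crop.png

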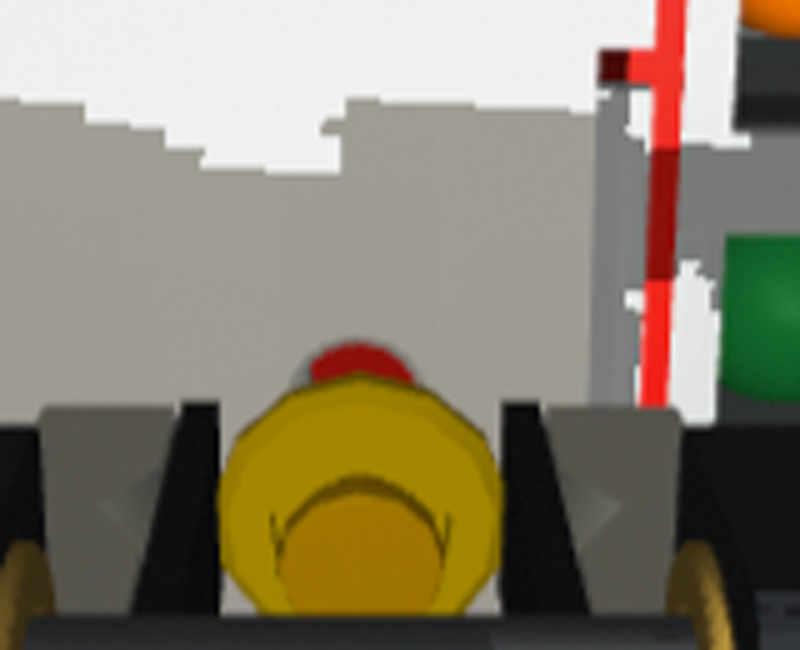

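```bash
python3 -m inch '[[[0,0,0.02,0,0,0],[-0.003,-0.01,0.03,0,0,0],[-0.003,-0.01,0.03,0,0,0]]]'
python3 - <<'E'
from h import *
s=arm.get_state();print(s['eef_pos'],s['force'],s['moment'])
E
python3 -m inch '[[[0,0,-0.01,0,0,0],[0,0,-0.02,0,0,0],[0,0,-0.02,0,0,0]]]'
python3 - <<'E'
from h import *
s=arm.get_state();print(s['eef_pos'],s['force'],s['moment'])
E
```

```text
t: 10.52
eef_pos: [0.5614, -0.0615, 0.3175]
ee_rot: [-3.141, 0.0, -1.517]
force: [-0.3, 0.1, -0.0]
width: 0.0262
[ 0.56144539 -0.06154383  0.31747014] [-0.32202898  0.10427997 -0.00185347] [ 0.02610934 -0.04118978 -0.0432483 ]
t: 10.9
eef_pos: [0.5614, -0.0615, 0.3131]
ee_rot: [3.141, -0.0, -1.517]
force: [0.9, -0.3, -0.3]
width: 0.0263
[ 0.56144662 -0.06153989  0.3130701 ] [ 0.88282696 -0.32380062 -0.25538529] [-0.02123712 -0.1096356  -0.00143796]
```

```bash
python3 -m inch '[[[0,0,-0.01,0,0,0],[0,0,-0.02,0,0,0],[0,0,-0.02,0,0,0]]]'
python3 - <<'E'
from h import *
s=arm.get_state();print(s['eef_pos'],s['force'],s['moment'])
E
```

```text
t: 11.28
eef_pos: [0.5615, -0.0616, 0.3092]
ee_rot: [3.141, -0.0, -1.517]
force: [0.2, -1.0, -1.5]
width: 0.0259
[ 0.56145423 -0.06157996  0.30919301] [ 0.21696145 -0.9723776  -1.46829884] [-0.03415993 -0.10984693  0.00308036]
```

Nose is in. Continue.

```bash
python3 -m inch '[[[0,0,-0.01,0,0,0],[0,0,-0.02,0,0,0],[0,0,-0.02,0,0,0]]]'
python3 - <<'E'
from h import *
s=arm.get_state();print(s['eef_pos'],s['force'],s['moment'])
E
python3 -m inch '[[[0,0,-0.01,0,0,0],[0,0,-0.02,0,0,0],[0,0,-0.02,0,0,0]]]'
python3 - <<'E'
from h import *
s=arm.get_state();print(s['eef_pos'],s['force'],s['moment'])
E
```

```text
t: 11.65
eef_pos: [0.5615, -0.0616, 0.3052]
ee_rot: [3.141, 0.0, -1.517]
force: [-0.7, 0.5, -0.8]
width: 0.0263
[ 0.56145406 -0.06156633  0.30523248] [-0.70120978  0.52160736 -0.77949537] [ 0.03878717 -0.00683492 -0.01526463]
t: 12.02
eef_pos: [0.5615, -0.0616, 0.3012]
ee_rot: [3.141, -0.0, -1.517]
force: [-0.1, -0.0, -0.7]
width: 0.0262
[ 0.56145875 -0.06157497  0.30124116] [-0.11698725 -0.00962442 -0.72513395] [ 0.08952577 -0.03890362  0.03133029]
```

```bash
python3 -m inch '[[[0,0,-0.01,0,0,0],[0,0,-0.015,0,0,0],[0,0,-0.015,0,0,0]]]'
python3 - <<'E'
from h import *
s=arm.get_state();print(s['eef_pos'],s['force'],s['moment'])
im=arm.grab_frame("wrist");crop(im,240,200,400,330,5,'pics/n_crop.png')
E
```

```text
t: 12.4
eef_pos: [0.5616, -0.0615, 0.2986]
ee_rot: [-3.141, 0.0, -1.517]
force: [-0.4, 0.5, 2.4]
width: 0.0262
[ 0.56159744 -0.06151737  0.29859812] [-0.44250011  0.48039417  2.41876011] [0.38189414 0.12697408 0.00509974]
```

View pics/n_crop.png

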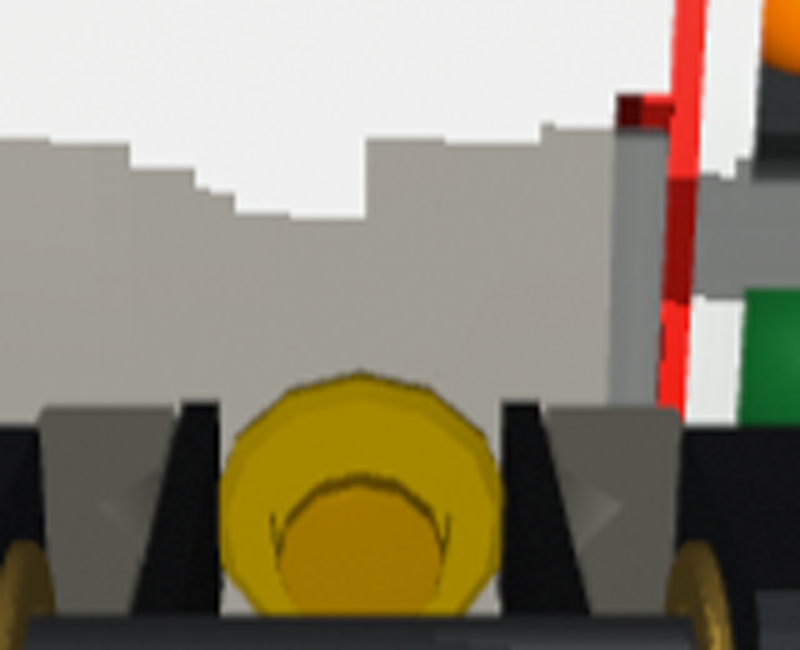

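```bash
python3 -m inch '[[[0,0,-0.005,0,0,0],[0,0,-0.01,0,0,0],[0,0,-0.01,0,0,0]]]'
python3 -m inch '[[[0,0,-0.005,0,0,0],[0,0,-0.01,0,0,0],[0,0,-0.01,0,0,0]]]'
```

```text
t: 12.82
eef_pos: [0.5616, -0.0615, 0.2965]
ee_rot: [-3.141, 0.0, -1.517]
force: [-0.1, 1.1, 1.9]
width: 0.0262
t: 13.2
eef_pos: [0.5616, -0.0615, 0.2945]
ee_rot: [-3.141, 0.0, -1.517]
force: [1.0, 2.2, 2.6]
width: 0.0262
```

```bash
python3 -m inch '[[[0,0.002,-0.005,0,0,0],[0,0.003,-0.01,0,0,0],[0,0.003,-0.01,0,0,0]]]'
python3 - <<'E'
from h import *
s=arm.get_state();print(s['eef_pos'],s['force'],s['moment'])
E
python3 -m inch '[[[0,0.001,-0.005,0,0,0],[0,0.001,-0.005,0,0,0]]]'
python3 - <<'E'
from h import *
s=arm.get_state();print(s['eef_pos'],s['force'],s['moment'])
E
```

```text
t: 13.58
eef_pos: [0.5616, -0.0612, 0.2925]
ee_rot: [-3.141, -0.0, -1.517]
force: [0.3, -1.4, 4.6]
width: 0.026
[ 0.56159842 -0.06117781  0.29248183] [ 0.30827276 -1.43825083  4.59864024] [-0.17238463 -0.35501649 -0.02949533]
t: 13.82
eef_pos: [0.5616, -0.061, 0.2915]
ee_rot: [-3.141, -0.0, -1.517]
force: [1.8, -1.9, 4.5]
width: 0.0262
[ 0.56160102 -0.0610049   0.29150151] [ 1.84904781 -1.86900866  4.46876332] [-0.87530351 -0.5083362  -0.04178186]
```

```bash
python3 -m inch '[[[0.001,-0.002,0,0,0,0],[0.001,-0.002,-0.005,0,0,0],[0.001,-0.002,-0.005,0,0,0]]]'
python3 - <<'E'
from h import *
s=arm.get_state();print(s['eef_pos'],s['force'],s['moment'])
E
python3 -m inch '[[[0,0,-0.005,0,0,0],[0,0,-0.005,0,0,0]]]'
python3 - <<'E'
from h import *
s=arm.get_state();print(s['eef_pos'],s['force'],s['moment'])
E
```

```text
t: 14.2
eef_pos: [0.5617, -0.0611, 0.2904]
ee_rot: [3.141, 0.0, -1.517]
force: [0.9, -0.1, 4.3]
width: 0.0261
[ 0.56166208 -0.06108091  0.29037363] [ 0.90359241 -0.08151082  4.30487325] [ 0.07314639 -0.10018848  0.01310422]
t: 14.45
eef_pos: [0.5617, -0.061, 0.2894]
ee_rot: [3.142, 0.0, -1.517]
force: [-0.8, 1.5, 4.5]
width: 0.0258
[ 0.56168997 -0.06102098  0.28939684] [-0.75864387  1.47853625  4.47424448] [ 0.52097433  0.02117931 -0.01934349]
```

```bash
python3 -m inch '[[[0,0.0005,-0.005,0,0,0],[0,0.0005,-0.005,0,0,0]]]'
python3 -m inch '[[[0,0.0005,-0.005,0,0,0],[0,0.0005,-0.005,0,0,0]]]'
python3 - <<'E'
from h import *
s=arm.get_state();print(s['eef_pos'],s['force'],s['moment'])
im=arm.grab_frame("wrist");crop(im,240,200,400,330,5,'pics/o_crop.png')
E
```

```text
t: 14.7
eef_pos: [0.5617, -0.061, 0.2885]
ee_rot: [3.142, 0.0, -1.517]
force: [0.3, 2.2, 4.1]
width: 0.0263
t: 14.95
eef_pos: [0.5617, -0.0609, 0.2875]
ee_rot: [3.142, 0.0, -1.517]
force: [-0.3, 1.0, 5.6]
width: 0.0263
[ 0.56168801 -0.06087213  0.28750592] [-0.26810358  1.03665359  5.58428887] [0.57667086 0.18753022 0.00498465]
```

View pics/o_crop.png

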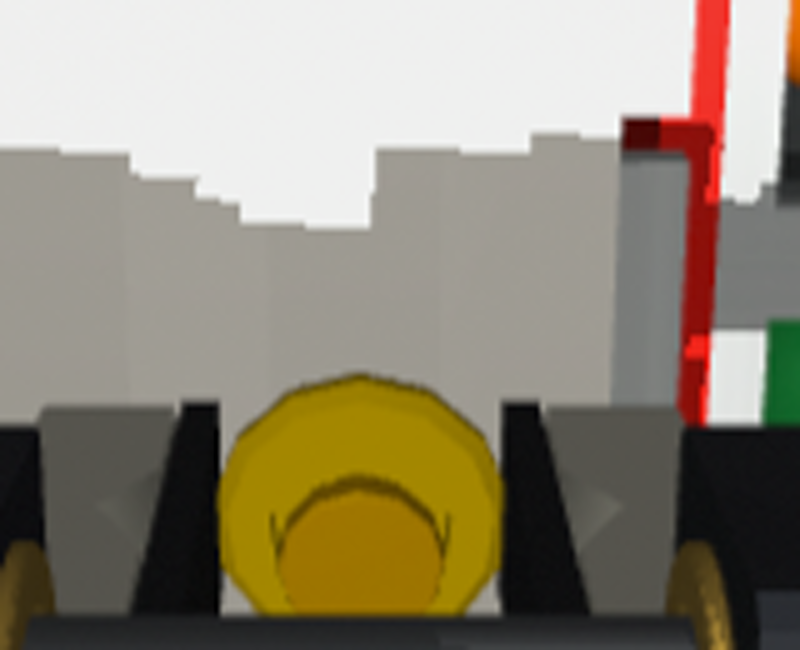

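```bash
python3 -m inch '[[[0,0.0005,-0.004,0,0,0],[0,0.0005,-0.004,0,0,0]]]'
python3 -m inch '[[[0,0.0005,-0.003,0,0,0],[0,0.0005,-0.003,0,0,0]]]'
python3 - <<'E'
from h import *
s=arm.get_state();print(s['eef_pos'],s['force'],s['moment'])
E
```

```text
t: 15.25
eef_pos: [0.5617, -0.0608, 0.2869]
ee_rot: [3.142, -0.0, -1.517]
force: [-0.4, 1.1, 6.7]
width: 0.0263
t: 15.5
eef_pos: [0.5617, -0.0608, 0.2868]
ee_rot: [-3.141, -0.0, -1.516]
force: [-2.4, 0.3, 10.1]
width: 0.0258
[ 0.56167353 -0.06078842  0.2867979 ] [-2.40194819  0.34299532 10.13969628] [0.5302925  0.91112033 0.02132456]
```

```bash
python3 -m inch '[[[0,0,0.015,0,0,0],[0,-0.002,0.03,0,0,0],[0,-0.003,0.045,0,0,0],[0,-0.003,0.06,0,0,0],[0,-0.003,0.06,0,0,0]]]'
python3 - <<'E'
from h import *
s=arm.get_state();print(s['eef_pos'],s['force'],s['moment'])
E
```

```text
t: 16.12
eef_pos: [0.5616, -0.0615, 0.2981]
ee_rot: [3.141, -0.0, -1.517]
force: [0.7, -1.1, 2.4]
width: 0.0262
[ 0.56157026 -0.06150329  0.29806099] [ 0.70245585 -1.12032537  2.37996618] [-4.35788966e-01 -2.16548430e-01  4.26282814e-05]
```

```bash
python3 -m inch '[[[0,0.001,0,0,0,0],[0,0.001,0,0,0,0],[0,0.001,0,0,0,0],[0,0.001,0.05,0,0,0],[0,0.001,0.15,0,0,0],[0,0.001,0.25,0,0,0],[0,0.001,0.25,0,0,0]]]' 40
python3 - <<'E'
from h import *
p=arm.camera_params("wrist");im=arm.grab_frame("wrist");cv2.imwrite('pics/q_wrist.png',im);np.save('q_pose.npy',p,allow_pickle=True)
s=arm.get_state();print(s['t'],s['eef_pos'],s['force'],s['width'])
im=arm.grab_frame("scene");crop(im,220,110,380,240,5,'pics/q_sc.png')
E
```

```text
t: 17.0
eef_pos: [0.5621, -0.0611, 0.35]
ee_rot: [-3.138, 0.0, -1.517]
force: [0.6, 0.7, -1.4]
width: 0.0398
17.05 [ 0.56171286 -0.06109108  0.34877915] [-0.42997661 -0.36355647 -0.84241277] 0.040241172491821464
```

View pics/q_wrist.png

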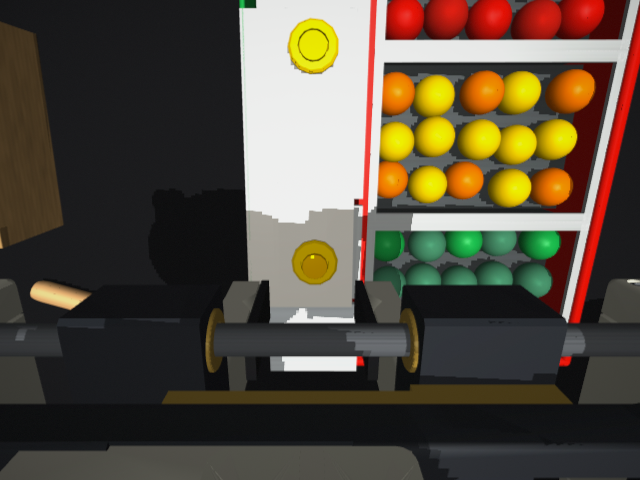

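View pics/q_sc.png

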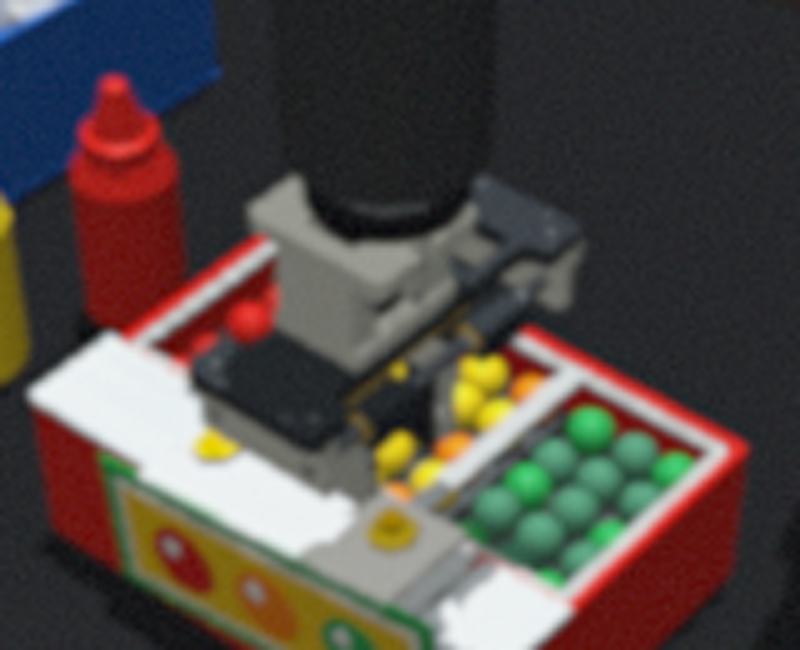

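```bash
python3 -m inch '[[[0,-0.001,-0.03,0,0,0],[0,-0.001,-0.06,0,0,0],[0,-0.001,-0.1,0,0,0],[0,-0.001,-0.15,0,0,0],[0,-0.001,-0.165,0,0,0],[0,-0.001,-0.165,0,0,0]]]' 0 20
python3 - <<'E'
from h import *
s=arm.get_state();print(s['t'],s['eef_pos'],s['force'],s['width'])
im=arm.grab_frame("wrist");crop(im,240,200,400,330,5,'pics/r_crop.png')
E
```

```text
t: 17.85
eef_pos: [0.5617, -0.0614, 0.3147]
ee_rot: [3.141, -0.0, -1.517]
force: [0.2, -0.8, 0.3]
width: 0.0006
17.85 [ 0.56171115 -0.06139953  0.31470647] [ 0.2273277  -0.75531456  0.30092308] 0.0006293417772579888
```

View pics/r_crop.png

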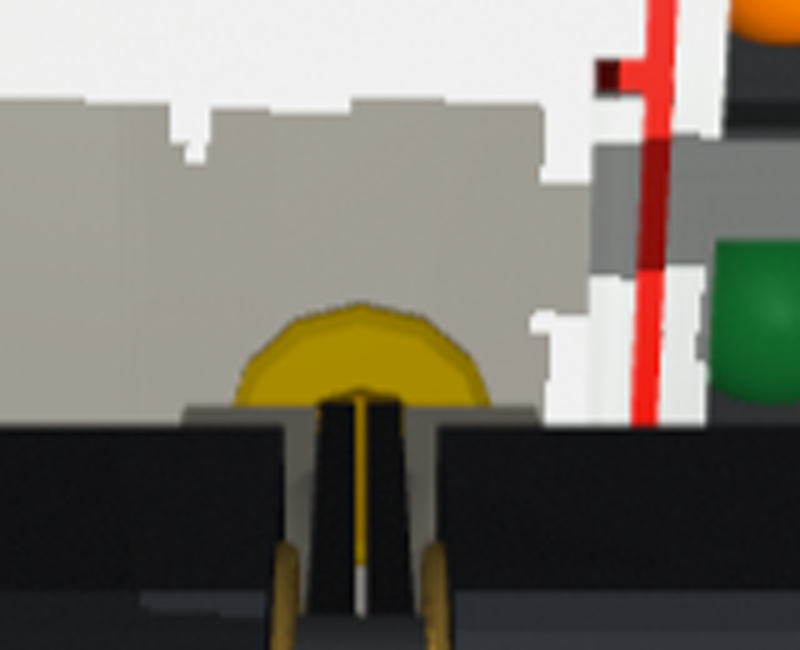

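```bash
python3 -m inch '[[[0,0,-0.01,0,0,0],[0,0,-0.02,0,0,0],[0,0,-0.03,0,0,0],[0,0,-0.03,0,0,0]]]'
python3 -m inch '[[[0,0.0005,-0.01,0,0,0],[0,0.001,-0.02,0,0,0],[0,0.001,-0.02,0,0,0]]]'
```

```text
t: 18.4
eef_pos: [0.5619, -0.0612, 0.3093]
ee_rot: [-3.141, 0.0, -1.517]
force: [-0.9, 0.9, 3.3]
width: 0.0006
t: 18.77
eef_pos: [0.5619, -0.0611, 0.3051]
ee_rot: [-3.141, 0.0, -1.517]
force: [0.6, 3.2, 4.6]
width: 0.0004
```

```bash
python3 -m inch '[[[0,0.002,-0.007,0,0,0],[0,0.0025,-0.015,0,0,0],[0,0.0025,-0.015,0,0,0]]]'
python3 -m inch '[[[0,0,-0.005,0,0,0],[0,0,-0.01,0,0,0],[0,0,-0.01,0,0,0]]]'
```

```text
t: 19.15
eef_pos: [0.5619, -0.0605, 0.3021]
ee_rot: [-3.141, 0.0, -1.517]
force: [0.1, 2.6, 5.4]
width: 0.0008
t: 19.52
eef_pos: [0.5619, -0.0605, 0.3002]
ee_rot: [-3.141, 0.0, -1.517]
force: [-0.5, 3.7, 5.0]
width: 0.0006
```

```bash
python3 -m inch '[[[0,0.001,-0.004,0,0,0],[0,0.001,-0.004,0,0,0]]]'
python3 -m inch '[[[0,0.001,-0.004,0,0,0],[0,0.001,-0.004,0,0,0]]]'
python3 - <<'E'
from h import *
s=arm.get_state();print(s['t'],s['eef_pos'],s['force'],s['moment'])
im=arm.grab_frame("wrist");crop(im,240,200,400,330,5,'pics/s_crop.png')
im=arm.grab_frame("scene");crop(im,220,130,380,240,5,'pics/s_sc.png')
E
```

```text
t: 19.77
eef_pos: [0.5618, -0.0604, 0.2996]
ee_rot: [-3.141, 0.0, -1.517]
force: [0.2, 2.9, 6.4]
width: 0.0003
t: 20.02
eef_pos: [0.5618, -0.0603, 0.299]
ee_rot: [-3.141, -0.0, -1.517]
force: [-0.6, 1.9, 7.0]
width: 0.0004
20.025 [ 0.56183115 -0.06030625  0.29900159] [-0.56268152  1.85285797  7.04000104] [0.93532586 0.18309164 0.03710557]
```

View pics/s_crop.png

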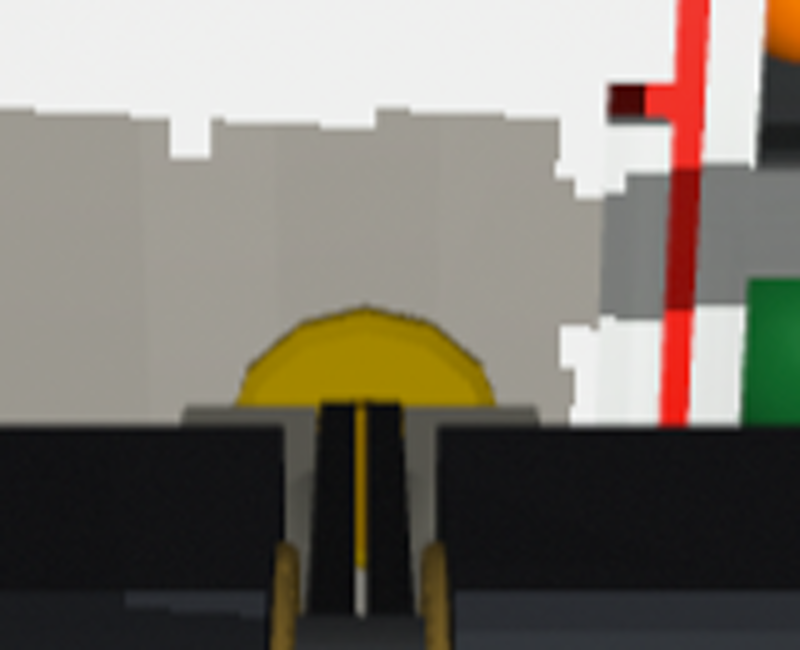

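View pics/s_sc.png

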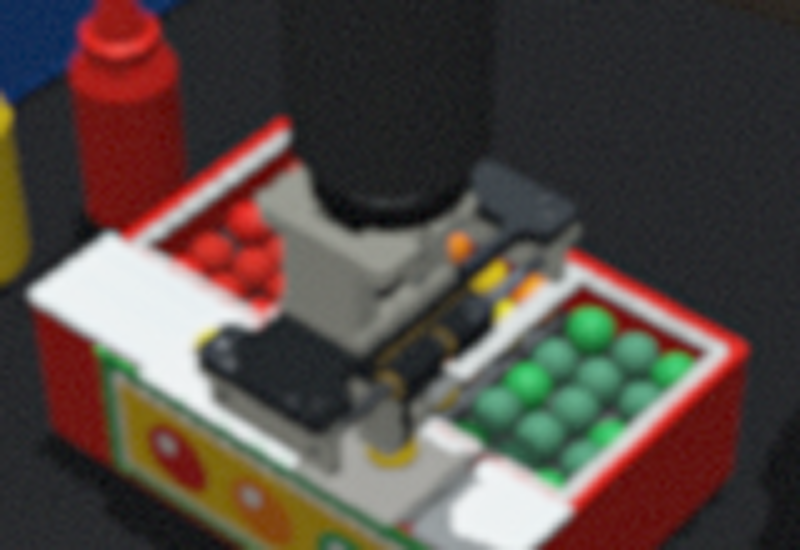

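```bash
python3 -m inch '[[[0,0,-0.004,0,0,0],[0,0,-0.004,0,0,0]]]'
python3 -m inch '[[[0,0,-0.004,0,0,0],[0,0,-0.004,0,0,0]]]'
```

```text
t: 20.38
eef_pos: [0.5618, -0.0603, 0.2982]
ee_rot: [-3.141, -0.0, -1.517]
force: [-0.1, 2.4, 7.8]
width: 0.0003
t: 20.62
eef_pos: [0.5618, -0.0603, 0.2974]
ee_rot: [-3.141, -0.0, -1.517]
force: [-0.9, 2.1, 7.3]
width: 0.0005
```

```bash
python3 -m inch '[[[0,0,-0.004,0,0,0],[0,0,-0.004,0,0,0]]]'
```

```text
t: 20.88
eef_pos: [0.5618, -0.0603, 0.2966]
ee_rot: [-3.141, -0.0, -1.516]
force: [-1.0, 2.1, 9.0]
width: 0.0006
```

Run:
```python
from h import *
p=arm.camera_params("wrist");im=arm.grab_frame("wrist");cv2.imwrite('pics/t_wrist.png',im);crop(im,240,200,400,330,5,'pics/t_crop.png')
s=arm.get_state();print(s['t'],s['eef_pos'],s['force'],s['moment'])
for z in(.110,.112,.1143,.117,.120): print(z,proj(p,[.5617,-.061-.014,z]))
# width of flange: row of edge, plus chord
w=seg(im,270,240,350,281);print(w[0])
```

```text
20.925 [ 0.56185718 -0.06033225  0.29664173] [-1.04312671  2.03567041  7.76479   ] [0.95085215 0.23508132 0.00518958]
0.11 [313.9924796  262.50393488]
0.112 [314.01300193 263.96986444]
0.1143 [314.03716716 265.69600935]
0.117 [314.06633611 267.77957506]
0.12 [314.0998074  270.17046015]
[288 263  51  18 637]
```

View pics/t_crop.png

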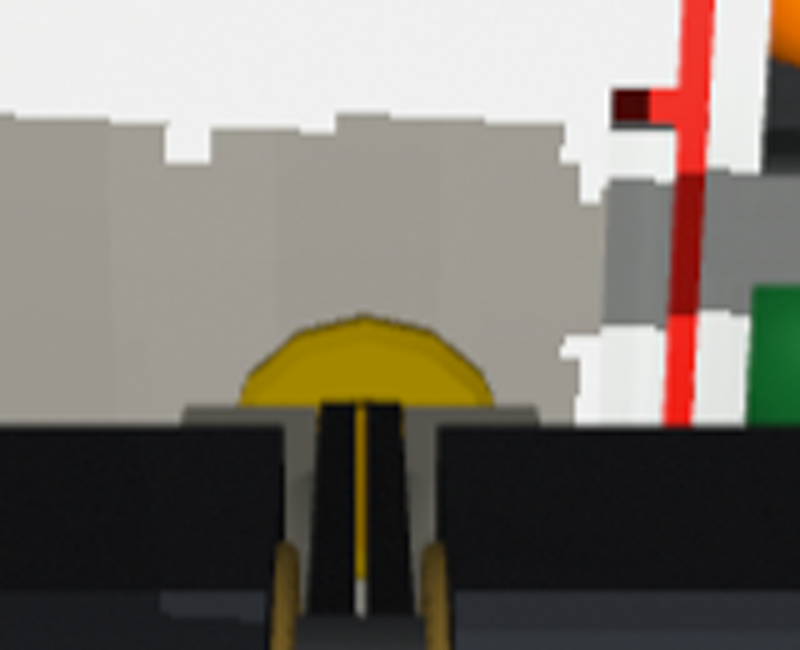

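```bash
python3 -m inch '[[[0,0,-0.004,0,0,0],[0,0,-0.007,0,0,0],[0,0,-0.007,0,0,0]]]'
python3 -m inch '[[[0,0,-0.004,0,0,0],[0,0,-0.007,0,0,0],[0,0,-0.007,0,0,0]]]'
```

```text
t: 21.3
eef_pos: [0.5618, -0.0603, 0.2952]
ee_rot: [-3.141, -0.0, -1.517]
force: [-0.7, 2.3, 8.7]
width: 0.0005
t: 21.68
eef_pos: [0.5618, -0.0603, 0.2939]
ee_rot: [-3.141, -0.0, -1.517]
force: [-0.8, 1.8, 9.5]
width: 0.0008
```

```bash
python3 -m inch '[[[0,0,-0.003,0,0,0],[0,0,-0.003,0,0,0]]]'
```

```text
t: 21.92
eef_pos: [0.5618, -0.0603, 0.2932]
ee_rot: [-3.141, -0.0, -1.517]
force: [-1.4, 2.9, 8.7]
width: 0.0001
```

```bash
python3 -m inch '[[[0,0,-0.003,0,0,0],[0,0,-0.003,0,0,0]]]'
python3 -m inch '[[[0,0,-0.003,0,0,0],[0,0,-0.003,0,0,0]]]'
```

```text
t: 22.18
eef_pos: [0.5618, -0.0603, 0.2926]
ee_rot: [-3.141, -0.0, -1.517]
force: [-1.5, 2.5, 8.8]
width: 0.0001
t: 22.42
eef_pos: [0.5618, -0.0603, 0.292]
ee_rot: [-3.141, -0.0, -1.516]
force: [-1.0, 3.1, 7.6]
width: 0.0004
```

```bash
python3 -m inch '[[[0,0,-0.003,0,0,0],[0,0,-0.003,0,0,0]]]'
```

```text
t: 22.68
eef_pos: [0.5618, -0.0603, 0.2918]
ee_rot: [-3.141, -0.0, -1.516]
force: [-2.2, 2.7, 11.6]
width: 0.0006
```

```bash
python3 -m inch '[[[0,0,-0.002,0,0,0],[0,0,-0.002,0,0,0]]]'
```

```text
t: 22.92
eef_pos: [0.5618, -0.0603, 0.2917]
ee_rot: [-3.141, -0.0, -1.516]
force: [-2.7, 2.2, 13.7]
width: 0.0007
```

Hard stop reached. Retreat and inspect.

```bash
python3 -m inch '[[[0,0,0.05,0,0,0],[0,0,0.2,0,0,0],[0,0,0.35,0,0,0],[0,0,0.5,0,0,0],[0,0,0.5,0,0,0]]]'
python3 - <<'E'
from h import *
p=arm.camera_params("wrist");im=arm.grab_frame("wrist");cv2.imwrite('pics/u_wrist.png',im);crop(im,240,20,400,290,3,'pics/u_crop.png')
s=arm.get_state();print(s['t'],s['eef_pos'],s['force'])
im=arm.grab_frame("scene");cv2.imwrite('pics/u_scene.png',im);crop(im,220,110,380,240,5,'pics/u_sc.png')
E
```

```text
t: 23.55
eef_pos: [0.5619, -0.0605, 0.3926]
ee_rot: [-3.139, -0.0, -1.517]
force: [-0.9, 0.7, -2.0]
width: 0.0004
23.6 [ 0.56144087 -0.06048711  0.39094577] [ 0.35562945  0.32905217 -0.78338111]
```

View pics/u_crop.png

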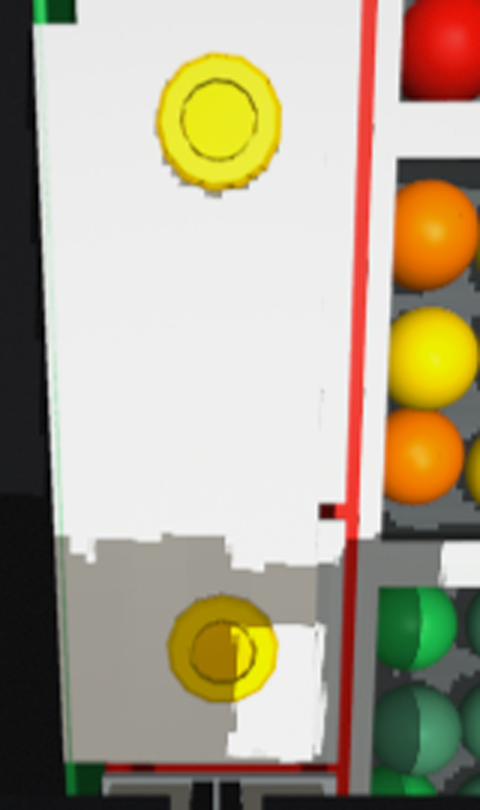

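View pics/u_sc.png

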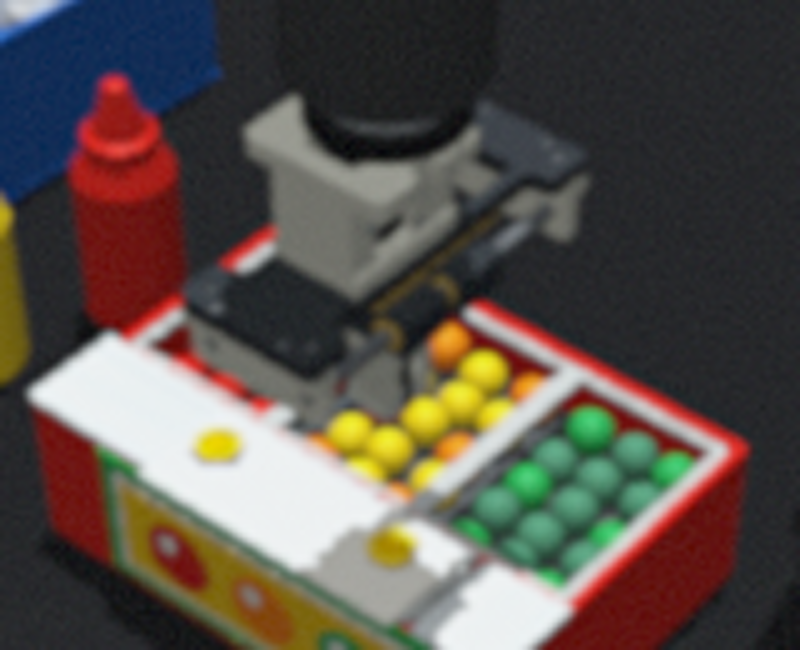

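Run:
```python
from h import *
p=arm.camera_params("wrist");Q=arm.camera_params("scene")
im=arm.grab_frame("wrist");s0=arm.get_state()['eef_pos'];print(s0)
w=seg(im,280,200,350,275);print(w[2],w[0])
for z in(.110,.1143,.120,.126):print(z,onz(p,*w[2],z),'scene px',proj(Q,[.5617,-.061,z]))
p2=cv2.imread('pics/u_scene.png');
w2=seg(p2,285,205,310,228);print('scene',w2[2], 'before ~', (220+392/5,110+529/5))
im=arm.grab_frame("top");cv2.imwrite('pics/v_top.png',im)
crop(im,160,60,560,340,2,'pics/v_crop.png')
print(arm.get_state()['t'])
```

```text
[ 0.5611742  -0.06044582  0.38942463]
[311.03497505 236.81713867] [ 293  219   37   36 1048]
0.11 [ 0.56146001 -0.06043231  0.11      ] scene px [297.06087231 219.70618924]
0.1143 [ 0.56152473 -0.06169949  0.1143    ] scene px [297.04401696 218.5258917 ]
0.12 [ 0.56161053 -0.06337926  0.12      ] scene px [297.0215423  216.95210168]
0.126 [ 0.56170084 -0.06514743  0.126     ] scene px [296.99772125 215.28403111]
scene [297.77928925 219.03492546] before ~ (298.4, 215.8)
23.75
```

View pics/v_crop.png

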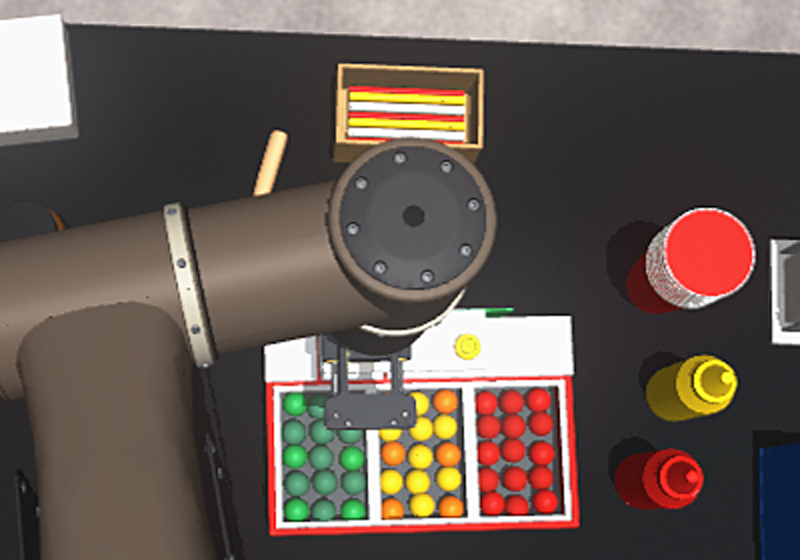

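View pics/u_scene.png

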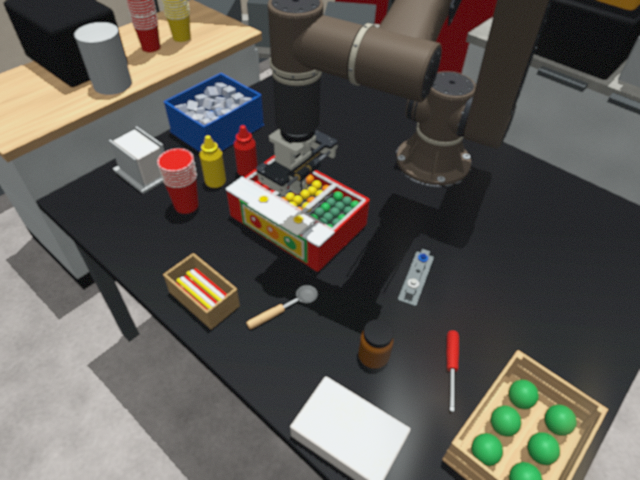

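```bash
python3 -c "
from station import arm
print(arm.job_done())"
```

```text
the job is handed in; nothing more can be done
None
```

The yellow rivet is in the sign's open hole with its pin pushed flush, and it is holding the foot down. I handed the job in at about 24 s of the 48 s allowed; no verdict is reported.

- **Plugging in:** I held the rivet by its flange, so nothing pressed on the pin at this stage. The first two tries caught on the hole's edge, at up to about 4 N. After shifting about 1 mm it went in cleanly. I pressed the foot down about 12 mm until it met the seat, at about 10 N.
- **Driving the pin:** I eased the foot back up, let go, closed the fingers and pressed on the pin head. The foot went down first. The pin then slid in at 7–9.5 N and hit a hard stop at 13.7 N, the highest force I read. The foot's limit is 20 N.
- **Last checks:** With the arm lifted clear, the wrist picture shows the pin flush, like the set rivet. Both views put the flange top at z ≈ 0.111–0.114 m, about 10 mm lower than when sprung up, so the foot stayed down. The blue and white rivets are still in the rack, and nothing else appears to have moved.
- **Disagreements:** My first camera estimate of the hole was about 1 mm off. The gripper also read 26 mm on the 28 mm flange, and about 7 N upward showed briefly while it closed on the rivet in the rack. I didn't find the cause of either reading; the upward force was gone once I lifted.

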